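# Clear and zero the counter scale, then weigh the new stock

### The job

The counter scale in the stationery shop has been used as a dumping place: clear the orange cartons off its pan and the green-topped stamp pad off its key panel into the red basket. Then, with the pan empty, take the blue stylus from its stand, press the small red recessed zero key fully down with its tip for about half a second, and put the stylus back upright and fully home in its stand. Finally set every black-and-cyan new carton on the pan to be weighed, leave everything released and at rest, and do not shift the other things on the counter.

Things in the scene. Friction and masses are not known exactly. Their poses are not given: they have to be found in the camera images.
- scale: Counter scale, fixed. Origin on the table under the centre of its steel pan, z up. Pan 180 mm along x, 200 mm along y, flat top 40 mm above the table. White key panel on its -x side: x -175 to -90 mm, y -100 to 100 mm, top 34 mm above the table, with a dark display at y below 0 and the recessed zero key at x -132.5, y 45 mm in a yellow square frame.
- key_top (a point): Centre of the top of the red zero key (12 mm across), which sits at the bottom of a round well 16 mm across: key top 4 mm below the panel top when not pressed. Moves with the key.
- zero_key (a joint): Travel of the spring zero key: 0 = up, 0.004 m = fully down (straight down). Takes 0.8 N to start and 4 N to reach the bottom; springs back up.
- basket: Red open basket, fixed. Outside 210 mm along its x, 170 mm along its y, 45 mm high, walls and floor 5 mm thick. Origin at the centre of its underside, z up. It stands at the left or the right of the scale.
- mat: Green cutting mat, fixed, 230 mm along x by 200 mm along y, 3 mm thick, origin under its centre; on the other side of the scale from the basket. The stand, the new stock and the correction fluid are on it.
- stand: Black stylus stand, a fixed 50 mm cube on the mat with a vertical round hole 13 mm wide (2 mm chamfer at the mouth), 47 mm deep in the middle of its top. Origin at the centre of its underside.
- stand_hole0 (a point): Centre of the mouth of the stand's hole, on the stand's top face.
- stylus: Stylus, 107 mm long, 30 g, upright in the stand. Origin under its black collar, which rests on the stand around the hole; z points up along the stylus. Above the origin: collar 18 x 18 x 6 mm, then a blue grip 14 x 14 mm from 6 to 62 mm (sides along its x and y). Below: aluminium shaft 8 mm across, 45 mm long, tapering to 5 mm at the tip.
- stylus_tip (a point): The stylus's tip, 45 mm below its collar's underside, on its axis.
- carton0: Old carton, orange with a white band, 56 x 38 x 28 mm along its x, y, z, about 60 g; origin at its centre. Lies flat on the scale's pan at the start; 2 to 4 of the four are present.
- carton1: Old carton, orange with a white band, 56 x 38 x 28 mm along its x, y, z, about 60 g; origin at its centre. Lies flat on the scale's pan at the start; 2 to 4 of the four are present.
- carton2: Old carton, orange with a white band, 56 x 38 x 28 mm along its x, y, z, about 60 g; origin at its centre. Lies flat on the scale's pan at the start; 2 to 4 of the four are present.
- carton3: Old carton, orange with a white band, 56 x 38 x 28 mm along its x, y, z, about 60 g; origin at its centre. Lies flat on the scale's pan at the start; 2 to 4 of the four are present.
- pad: Stamp pad, dark steel with a green lid, 60 x 44 x 22 mm along its x, y, z, about 80 g; origin at its centre. Lies flat on the scale's key panel, covering the zero key, at the start.
- stock0: New stock carton, black with a cyan band, 64 x 46 x 38 mm along its x, y, z, about 120 g; origin at its centre. Lies flat on the mat at the start; 1 or 2 of the two are present.
- stock1: New stock carton, black with a cyan band, 64 x 46 x 38 mm along its x, y, z, about 120 g; origin at its centre. Lies flat on the mat at the start; 1 or 2 of the two are present.
- fluid: Bystander: correction-fluid bottle, 26 mm across, 55 mm high, on the mat near the stand; origin under its centre.
- tape0: Bystander: roll of packing tape lying flat, 90 mm across, 48 mm high, beyond the scale; origin under its centre.
- tape1: Bystander: roll of packing tape lying flat, 90 mm across, 48 mm high, beyond the scale; origin under its centre.
- pencup: Bystander: blue cup of pens, 72 mm across, 155 mm high with the pens; origin under its centre.
- stapler: Bystander: red stapler, 130 x 34 x 44 mm; origin under its centre.
- calculator: Bystander: grey calculator lying flat, 120 x 75 x 15 mm; origin under its centre.

How it is judged:
On the way, in this order (a step that is already met when the one before it is completed fails the run):
1. every old carton and the stamp pad lie in the red basket, let go (x of carton0 in the frame of basket between -0.098 and 0.098 m and y of carton0 in the frame of basket between -0.078 and 0.078 m and z of carton0 in the frame of basket between 0.005 and 0.065 m and x of carton1 in the frame of basket between -0.098 and 0.098 m and y of carton1 in the frame of basket between -0.078 and 0.078 m and z of carton1 in the frame of basket between 0.005 and 0.065 m and x of carton2 in the frame of basket between -0.098 and 0.098 m and y of carton2 in the frame of basket between -0.078 and 0.078 m and z of carton2 in the frame of basket between 0.005 and 0.065 m and x of carton3 in the frame of basket between -0.098 and 0.098 m and y of carton3 in the frame of basket between -0.078 and 0.078 m and z of carton3 in the frame of basket between 0.005 and 0.065 m and x of pad in the frame of basket between -0.098 and 0.098 m and y of pad in the frame of basket between -0.078 and 0.078 m and z of pad in the frame of basket between 0.005 and 0.065 m and linear speed of each of carton0, carton1, carton2, carton3, pad below 0.02 m/s and contact force between the fingers and carton0 below 0.1 N and contact force between the fingers and carton1 below 0.1 N and contact force between the fingers and carton2 below 0.1 N and contact force between the fingers and carton3 below 0.1 N and contact force between the fingers and pad below 0.1 N), for 0.2 s.
2. with the pan empty, the zero key is pressed down by the tip of the stylus held in the gripper (x of carton0 in the frame of basket between -0.098 and 0.098 m and y of carton0 in the frame of basket between -0.078 and 0.078 m and z of carton0 in the frame of basket between 0.005 and 0.065 m and x of carton1 in the frame of basket between -0.098 and 0.098 m and y of carton1 in the frame of basket between -0.078 and 0.078 m and z of carton1 in the frame of basket between 0.005 and 0.065 m and x of carton2 in the frame of basket between -0.098 and 0.098 m and y of carton2 in the frame of basket between -0.078 and 0.078 m and z of carton2 in the frame of basket between 0.005 and 0.065 m and x of carton3 in the frame of basket between -0.098 and 0.098 m and y of carton3 in the frame of basket between -0.078 and 0.078 m and z of carton3 in the frame of basket between 0.005 and 0.065 m and x of pad in the frame of basket between -0.098 and 0.098 m and y of pad in the frame of basket between -0.078 and 0.078 m and z of pad in the frame of basket between 0.005 and 0.065 m and not (x of stock0 in the frame of scale between -0.09 and 0.09 m and y of stock0 in the frame of scale between -0.1 and 0.1 m and z of stock0 in the frame of scale between 0.045 and 0.1 m) and not (x of stock1 in the frame of scale between -0.09 and 0.09 m and y of stock1 in the frame of scale between -0.1 and 0.1 m and z of stock1 in the frame of scale between 0.045 and 0.1 m) and value of joint zero_key above 0.003 m and distance between stylus_tip and key_top below 0.009 m and contact force between the fingers and stylus above 0.5 N), for 0.2 s.
At the end, for the whole second after the job is handed in: All old cartons and the stamp pad are inside the red basket; every new carton present lies on the pan, its centre over the pan and at least 5 mm inside its edges; the stylus stands in its stand, collar within 8 mm of the hole's mouth and upright within 0.12 rad; the zero key is up; all at rest (x of carton0 in the frame of basket between -0.098 and 0.098 m and y of carton0 in the frame of basket between -0.078 and 0.078 m and z of carton0 in the frame of basket between 0.005 and 0.065 m and x of carton1 in the frame of basket between -0.098 and 0.098 m and y of carton1 in the frame of basket between -0.078 and 0.078 m and z of carton1 in the frame of basket between 0.005 and 0.065 m and x of carton2 in the frame of basket between -0.098 and 0.098 m and y of carton2 in the frame of basket between -0.078 and 0.078 m and z of carton2 in the frame of basket between 0.005 and 0.065 m and x of carton3 in the frame of basket between -0.098 and 0.098 m and y of carton3 in the frame of basket between -0.078 and 0.078 m and z of carton3 in the frame of basket between 0.005 and 0.065 m and x of pad in the frame of basket between -0.098 and 0.098 m and y of pad in the frame of basket between -0.078 and 0.078 m and z of pad in the frame of basket between 0.005 and 0.065 m and x of stock0 in the frame of scale between -0.085 and 0.085 m and y of stock0 in the frame of scale between -0.095 and 0.095 m and z of stock0 in the frame of scale between 0.045 and 0.1 m and x of stock1 in the frame of scale between -0.085 and 0.085 m and y of stock1 in the frame of scale between -0.095 and 0.095 m and z of stock1 in the frame of scale between 0.045 and 0.1 m and linear speed of each of carton0, carton1, carton2, carton3, stock0, stock1, pad, stylus below 0.02 m/s and distance between stylus and stand_hole0 below 0.008 m and angle between stylus's own z axis and vertical below 0.12 rad and value of joint zero_key below 0.001 m); the robot touches nothing.
It fails at once if a bystander is shifted more than 40 mm (distance of any of fluid, tape0, tape1, pencup, stapler, calculator from where it was at the start of the episode above 0.04 m).
It fails at once if the zero key is pressed while a carton is on the pan or the stamp pad is still on the scale (value of joint zero_key above 0.003 m and ((x of carton0 in the frame of scale between -0.09 and 0.09 m and y of carton0 in the frame of scale between -0.1 and 0.1 m and z of carton0 in the frame of scale between 0.045 and 0.1 m) or (x of carton1 in the frame of scale between -0.09 and 0.09 m and y of carton1 in the frame of scale between -0.1 and 0.1 m and z of carton1 in the frame of scale between 0.045 and 0.1 m) or (x of carton2 in the frame of scale between -0.09 and 0.09 m and y of carton2 in the frame of scale between -0.1 and 0.1 m and z of carton2 in the frame of scale between 0.045 and 0.1 m) or (x of carton3 in the frame of scale between -0.09 and 0.09 m and y of carton3 in the frame of scale between -0.1 and 0.1 m and z of carton3 in the frame of scale between 0.045 and 0.1 m) or (x of stock0 in the frame of scale between -0.09 and 0.09 m and y of stock0 in the frame of scale between -0.1 and 0.1 m and z of stock0 in the frame of scale between 0.045 and 0.1 m) or (x of stock1 in the frame of scale between -0.09 and 0.09 m and y of stock1 in the frame of scale between -0.1 and 0.1 m and z of stock1 in the frame of scale between 0.045 and 0.1 m) or (x of pad in the frame of scale between -0.18 and 0.18 m and y of pad in the frame of scale between -0.11 and 0.11 m and z of pad in the frame of scale between 0.03 and 0.1 m))).
Of carton0, carton1, carton2, carton3 only 2 to 4 are there at a start; the rules pass over those that are not, and their reading is None.
Of stock0, stock1 only 1 to 2 are there at a start; the rules pass over those that are not, and their reading is None.
At some moment in a run one of carton0, carton1, carton2, carton3, stock0, stock1 may be knocked a few centimetres aside while the robot is not near it.
It also fails if it takes over 210 s, if anything falls off the work surface, if the arm or the gripper's body presses on something with over 40 N, if the wrist force passes 120 N, or if a joint passes its speed limit or range.

### The arm

A 7-joint arm with a two-finger parallel gripper is mounted at the origin on the work surface. World frame = base frame: x ahead of the robot, y to its left, z up, the work surface at z = 0. Lengths are in m, angles in rad, forces in N, time in s.
With the tool pointing down it reaches from about 0.4 to 0.85 m from the base axis. Payload 4.5 kg.
Tool frame: the origin (TCP) lies at the very end of the fingers, on their centre line; the grasp point (between the pads) lies 19 mm behind it; y points along the fingers, z is the direction in which the jaws open and shut, and the axes are right-handed (so a half turn about y gives the same grasp; the last joint's range is limited). The gripper opens to 88 mm and grips with 3 to 60 N. Pads are 18 mm wide; open, the fingers measure 123 mm over their backs; the gripper's body (75 mm by 187 mm) begins 45 mm behind the grasp point.
Start: joints at [-1.168, 0.689, -0.195, 1.565, 0.157, 0.902, -0.215], TCP at [0.225, 0.583, 0.21] pointing down, gripper open.
Joint ranges: [-3.01, 3.01], [-0.46, 2.08], [-1.47, 1.51], [0.13, 2.56], [-1, 4.14], [0.04, 2.09], [-2.66, 2.66]. Speed limits (rad/s): [2.57, 2.57, 3.14, 3.14, 3.14, 3.14, 3.14].

### API

Orientations are given as a rotation vector (axis times angle).
In Python, from station import state, camera, camera_info, close_job gives the robot as it stands.
- The arm moves only by the shell command python3 -m pendant 'ROWS' [FORCE]. ROWS is JSON, a list of rows, each an object with "slide": the shift along the tool's x, y, z in mm, a list of three; "rotation": the turn, a rotation vector about the tool's x, y, z in rad, a list of three; "claw": the finger opening in mm, from 0 to 88.1. A call has 1 to 12 rows; each row is the pose to reach, as a shift and turn from the pose commanded when the call began, along the tool's axes at that moment; what a row does not reach only later rows make up. A row lasts 1/8 s, in which the tool goes at most 62.5 mm and 10.7 degrees, less where a joint would pass 70% of its speed; a pose out of reach is approached as far as the arm can. A call with a gripper value outside its range is refused whole. The fingers move at their own pace and stop on an object; FORCE is the grip in N (left out, the last holds). Time passes only in rows, so rows that repeat a pose let the fingers close. It gives the time, the measured TCP pose, the force and the opening at its end, in the units of the state.
- state(): the state, without advancing time (a new reading comes with each control period).
- camera(name): name is "scene" or "top" or "wrist"; returns (picture, depth): 480x640x3 uint8, red, green, blue; 480x640 float32, m along the optical axis (not along the pixel's ray), 0 where there is no reading.
- camera_info(name): a dict with "fx", "fy", "cx", "cy" (pixels), "distortion" ([k1, k2, p1, p2, k3] as OpenCV has them; the pictures are not rectified), "cam_to_world" (4x4, takes a point from camera to world coordinates). Camera axes: x right, y up, looking along -z (the intrinsics and any distortion apply to the point x, -y, -z); pixel columns grow to the right and rows downward; lengths in m; the calibration is good to about 2 mm. A picture is of the moment at which its call begins: read the wrist's pose just before it. camera_info takes no time and is no camera call; for the wrist camera it gives the pose at the moment of the call.
- close_job(): hands the job in, once; it reports no verdict.
The state is a dict: "t": time; "joint_pos": joint angles; "qd": joint speeds; "joint_torque": joint torques, N m; "ee_pos": TCP position; "tcp_rot": TCP orientation; "force": force on the tool from outside, world axes, zero at the start; "torque": the same for the moment, N m; "grip_width": finger opening in m.
Only numpy, scipy, OpenCV 4.12 (cv2) and the standard library are available. Lean on these libraries where they do the work, as an engineer would, in place of code of your own. Each camera call takes 0.05 s, during which the arm holds its last target.

## Working session

There is one attempt and no reset: what is moved stays moved. The work goes in short steps, Python scripts to look and compute and a shell command to move; the robot and the scene stay as the last step left them, time stands still between calls to the robot, and variables do not carry over. Pictures are saved under pics/ and viewed, and the job is handed in when it is done.

```bash
mkdir -p pics; ls
python3 - <<'E'
from station import *
import cv2,numpy as np
print(state())
for n in("scene","top"):
    p,d=camera(n); cv2.imwrite(f"pics/{n}0.png",p[:,:,::-1]); i=camera_info(n); np.savez(f"pics/{n}0.npz",p=p,d=d); print(n,i)
E
```

```text
pics
{'t': 0.0, 'joint_pos': array([-1.1681948 ,  0.68998178, -0.19449322,  1.56627026,  0.15728857,
        0.90251764, -0.21507952]), 'qd': array([ 0.00031059,  0.00204169, -0.00095692,  0.00016941,  0.00078721,
       -0.00165054, -0.00310718]), 'joint_torque': array([ 1.08248862e-04, -5.27571094e+01, -1.26662057e+00, -1.53427362e+01,
       -5.25945006e-02,  6.62770180e-03,  1.82245631e-04]), 'ee_pos': array([0.22513352, 0.58234483, 0.20943059]), 'tcp_rot': array([-1.55314864,  0.28952692, -0.28921858]), 'force': array([0.40024632, 0.39864244, 0.29045143]), 'torque': array([ 0.03956213,  0.0060273 , -0.03454376]), 'grip_width': 0.08817402702555231}
scene {'fx': 438.49956293361123, 'fy': 438.49956293361123, 'cx': 313.1471121344077, 'cy': 240.38758404822846, 'distortion': array([-0.02784215,  0.        ,  0.        ,  0.        ,  0.        ]), 'cam_to_world': array([[-0.49823094, -0.51141592,  0.7001569 ,  1.16060882],
       [ 0.86704291, -0.29239283,  0.40341422,  0.3608793 ],
       [-0.0015916 ,  0.80805952,  0.5890987 ,  0.63984613],
       [ 0.        ,  0.        ,  0.        ,  1.        ]])}
top {'fx': 479.12791998549517, 'fy': 479.12791998549517, 'cx': 320.8059794531421, 'cy': 235.58092571601296, 'distortion': array([-0.11417178,  0.        ,  0.        ,  0.        ,  0.        ]), 'cam_to_world': array([[-0.07268701,  0.97468196, -0.21145136,  0.2755984 ],
       [-0.99734355, -0.07002675,  0.02005242,  0.00250093],
       [ 0.00473748,  0.2123472 ,  0.9771828 ,  1.08037284],
       [ 0.        ,  0.        ,  0.        ,  1.        ]])}
```

View pics/scene0.png

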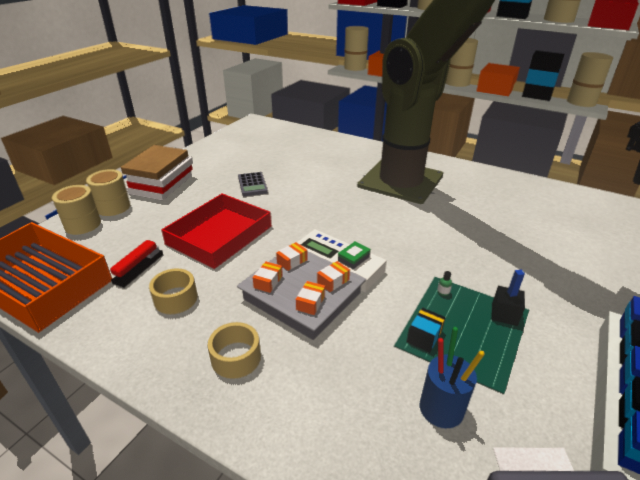

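View pics/top0.png

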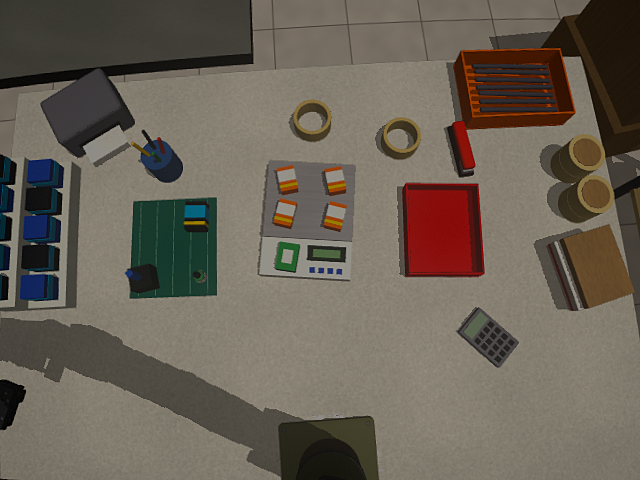

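Four orange cartons sit on the pan (top view: (287,180), (335,180), (285,213), (335,216)). The pad is at (288,256) and the basket at (443,230) on the robot's right. The mat is on the left with one stock carton at (196,215), the stand at (143,278) and the fluid at (199,275).

```bash
cat > h.py <<'E'
import numpy as np,cv2,os
from station import *
from scipy.spatial.transform import Rotation as R
def wmap(d,i):
    K=np.array([[i['fx'],0,i['cx']],[0,i['fy'],i['cy']],[0,0,1]])
    v,u=np.mgrid[0:480,0:640]
    n=cv2.undistortPoints(np.stack([u,v],-1).reshape(-1,1,2).astype(np.float64),K,np.asarray(i['distortion'])).reshape(480,640,2)
    c=np.stack([n[...,0]*d,-n[...,1]*d,-d],-1)
    T=np.asarray(i['cam_to_world']); return c@T[:3,:3].T+T[:3,3]
def snap(n,name,scale=1):
    i=camera_info(n); p,d=camera(n); cv2.imwrite(f"pics/{name}.png",p[:,:,::-1]); W=wmap(d,i); W[d==0]=np.nan
    return p,W
def rect(m,W,zlo=None):
    q=W[m]; q=q[~np.isnan(q[:,0])]
    r=cv2.minAreaRect((q[:,:2]*1000).astype(np.float32)); return r,np.median(q[:,2])*1000,len(q)
def topd(n='top',name=None):
    p,W=snap(n,name or 'tmp'); return p,W,cv2.cvtColor(p,cv2.COLOR_RGB2HSV)
def blobs(mask,W,mn=20):
    k,l,s,c=cv2.connectedComponentsWithStats(mask.astype(np.uint8))
    for j in range(1,k):
        if s[j,4]>=mn:
            r,z,n=rect(l==j,W)
            print('px',c[j].round(),'n',n,'c',np.round(r[0],1),'size',np.round(r[1],1),'ang',round(r[2],1),'z',round(z,1))
E
python3 - <<'E'
from h import *
d=np.load('pics/top0.npz'); p=d['p']; W=wmap(d['d'],camera_info('top')); 
hsv=cv2.cvtColor(p,cv2.COLOR_RGB2HSV); z=W[...,2]
roi=(W[...,1]<.15)&(W[...,1]>-.15)&(W[...,0]>.3)&(W[...,0]<.9)
print('cartons');blobs(roi&(z>.058),W)
print('pan');blobs(roi&(z>.036)&(z<.047),W,200)
print('scale');blobs(roi&(z>.02),W,200)
print('pad');blobs((z>.045)&roi&(W[...,0]<.51),W)
roi=(W[...,1]<-.12)&(W[...,1]>-.5)&(W[...,0]>.3)&(W[...,0]<.8)
print('basket');blobs(roi&(z>.015)&(z<.06),W,100)
print('basketred');blobs(roi&(hsv[...,0]<8)&(hsv[...,1]>150),W,100)
roi=(W[...,1]>.15)&(W[...,1]<.5)&(W[...,0]>.3)&(W[...,0]<.9)
print('mat objs');blobs(roi&(z>.012),W,20)
print('stock');blobs(roi&(z>.034)&(z<.048)&(W[...,0]>.5),W,20)
print('stand');blobs(roi&(z>.046)&(z<.06)&(W[...,0]<.5),W,10)
print('sty');blobs(roi&(z>.065)&(W[...,0]<.55),W,10)
print('mat');blobs(roi&(hsv[...,0]>70)&(hsv[...,0]<95)&(hsv[...,1]>80),W,100)
for u,v in [(288,256),(196,213),(143,278),(443,230),(287,180)]: print(u,v,W[v,u].round(3))
cv2.imwrite('pics/z1.png',cv2.resize(p[150:310,120:360,::-1],None,fx=3.3,fy=3.3,interpolation=cv2.INTER_CUBIC))
E
```

```text
cartons
px [287. 179.] n 444 c [630.5  48.4] size [57.5 38.4] ang 7.6 z 70.4
px [335. 180.] n 457 c [621.  -58.4] size [58.1 38.6] ang 7.4 z 70.6
px [284. 212.] n 470 c [552.9  57.3] size [39.  56.9] ang 72.5 z 70.6
px [334. 215.] n 465 c [538.8 -51.7] size [38.9 57.1] ang 71.4 z 70.5
px [287. 256.] n 321 c [457.   58.5] size [44.  60.1] ang 77.4 z 59.6
pan
px [311. 215.] n 6306 c [544.2   7.5] size [200.5 266.2] ang 82.4 z 41.6
px [267. 258.] n 253 c [463.7 100.1] size [36.6 82.9] ang 81.5 z 37.5
scale
px [312. 119.] n 729 c [784.  -18.1] size [88.4 90.5] ang 54.3 z 47.7
px [308. 220.] n 10285 c [544.    7.5] size [200.5 266.5] ang 82.5 z 42.2
pad
px [337. 229.] n 20 c [508.4 -54.9] size [12.6  1.8] ang 76.3 z 61.9
px [287. 256.] n 586 c [456.9  58.6] size [44.3 60.6] ang 77.2 z 58.4
basket
px [471. 137.] n 1235 c [ 724.7 -395.6] size [113.5 184.9] ang 46.0 z 44.1
px [495. 109.] n 147 c [ 783.2 -462.4] size [74.9 14.2] ang 89.9 z 41.2
px [401. 137.] n 818 c [ 724.7 -223.7] size [87.8 90.5] ang 63.8 z 46.9
px [445. 228.] n 1734 c [ 497.6 -295.1] size [171.3 211.2] ang 85.5 z 40.0
bas
[... 468 characters left out ...]
 [429.5 255.8] size [22.8 26.5] ang 66.7 z 39.6
stock
px [111. 139.] n 404 c [774.2 453. ] size [ 58.9 130.9] ang 39.0 z 46.5
px [171. 171.] n 80 c [683.  318.8] size [24.6 67.3] ang 43.0 z 40.8
px [195. 215.] n 577 c [569. 262.] size [48.4 64.3] ang 86.8 z 43.4
stand
px [142. 278.] n 411 c [434.2 383.5] size [51.4 52.3] ang 9.3 z 55.1
px [196. 275.] n 23 c [428.6 257.4] size [ 9.3 13.8] ang 11.0 z 57.9
sty
px [133. 274.] n 139 c [434.  383.1] size [17.  16.6] ang 36.7 z 103.5
mat
px [174. 248.] n 6601 c [506.7 322.4] size [201.5 229.6] ang 88.5 z 5.2
288 256 [0.457 0.056 0.059]
196 213 [0.572 0.258 0.045]
143 278 [0.431 0.375 0.057]
443 230 [ 0.501 -0.303  0.007]
287 180 [0.625 0.047 0.071]
```

View pics/z1.png

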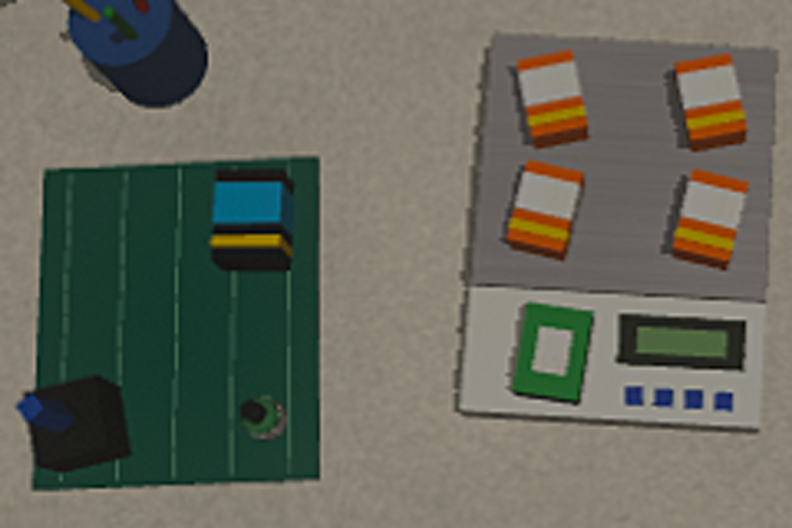

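```bash
cat >> h.py <<'E'
def go(x,y,z,jaw,s=None,full=False):
    """x,y,z mm, jaw direction deg (mod 180); prints slide (mm) and rotation in tool frame"""
    s=s or state(); R0=R.from_rotvec(s['tcp_rot']); M=R0.as_matrix()
    best=None
    for a in (jaw,jaw+180):
        a=np.deg2rad(a); zz=np.array([np.cos(a),np.sin(a),0]); yy=np.array([0,0,-1.]); xx=np.cross(yy,zz)
        rv=(R0.inv()*R.from_matrix(np.stack([xx,yy,zz],1))).as_rotvec()
        if best is None or np.linalg.norm(rv)<np.linalg.norm(best): best=rv
    sl=M.T@(np.array([x,y,z])-np.asarray(s['ee_pos'])*1000)
    print('slide',sl.round(1),'rot',best.round(3),'deg',np.rad2deg(np.linalg.norm(best)).round(1))
def where():
    s=state(); M=R.from_rotvec(s['tcp_rot']).as_matrix()
    print('t',round(s['t'],2),'tcp',(s['ee_pos']*1000).round(1),'jaw',np.rad2deg(np.arctan2(M[1,2],M[0,2])).round(1),'tilt',M[2].round(3),'q',s['joint_pos'].round(2),'F',s['force'].round(1),'w',round(s['grip_width']*1000,1))
E
python3 -c "
from h import *
where()
go(457,58.5,140,77.2)
go(434,383,150,0)
print('Frames: carton0 jaw 97.6, carton1 97.4, carton2 72.5, carton3 71.4')"
```

```text
t 0.1 tcp [225.1 582.4 209.5] jaw 68.9 tilt [ 0.    -1.    -0.002] q [-1.17  0.69 -0.19  1.57  0.16  0.9  -0.22] F [-0.6 -0.5 -0.2] w 88.0
slide [ 405.1   70.2 -405. ] rot [ 0.002 -0.145 -0.   ] deg 8.3
slide [ 266.7   59.7 -110.6] rot [1.000e-03 1.202e+00 1.000e-03] deg 68.9
Frames: carton0 jaw 97.6, carton1 97.4, carton2 72.5, carton3 71.4
```

```bash
python3 -m pendant '[{"slide":[405,60,-405],"rotation":[0.002,-0.145,0],"claw":70},{"slide":[405,60,-405],"rotation":[0.002,-0.145,0],"claw":70},{"slide":[405,60,-405],"rotation":[0.002,-0.145,0],"claw":70},{"slide":[405,60,-405],"rotation":[0.002,-0.145,0],"claw":70},{"slide":[405,60,-405],"rotation":[0.002,-0.145,0],"claw":70},{"slide":[405,60,-405],"rotation":[0.002,-0.145,0],"claw":70},{"slide":[405,60,-405],"rotation":[0.002,-0.145,0],"claw":70},{"slide":[405,60,-405],"rotation":[0.002,-0.145,0],"claw":70},{"slide":[405,60,-405],"rotation":[0.002,-0.145,0],"claw":70},{"slide":[405,60,-405],"rotation":[0.002,-0.145,0],"claw":70},{"slide":[405,60,-405],"rotation":[0.002,-0.145,0],"claw":70},{"slide":[405,60,-405],"rotation":[0.002,-0.145,0],"claw":70}]' 30; python3 -c "
from h import *
where()
p,W=snap('wrist','w1');p,W=snap('top','t1');p,W=snap('scene','s1');
go(457,58.5,38,77.2)"
```

```text
t: 1.6
ee_pos: [0.4566, 0.0615, 0.1504]
tcp_rot: [-1.56, 0.173, -0.173]
force: [-0.2, 0.2, -0.3]
grip_width: 0.0699
t 1.6 tcp [456.6  61.5 150.4] jaw 77.4 tilt [-0.    -1.     0.003] q [-0.04  0.59 -0.3   2.11  0.36  0.49  0.74] F [-0.2  0.2 -0.3] w 69.9
slide [  0.9 112.4  -2.8] rot [-0.003  0.003  0.   ] deg 0.2
```

View pics/w1.png

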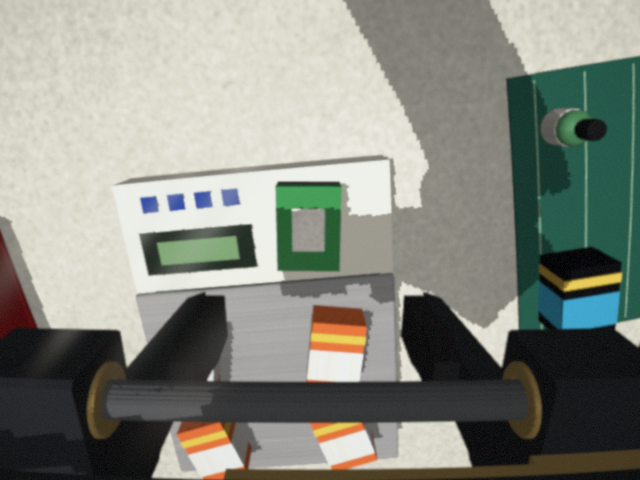

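View pics/t1.png

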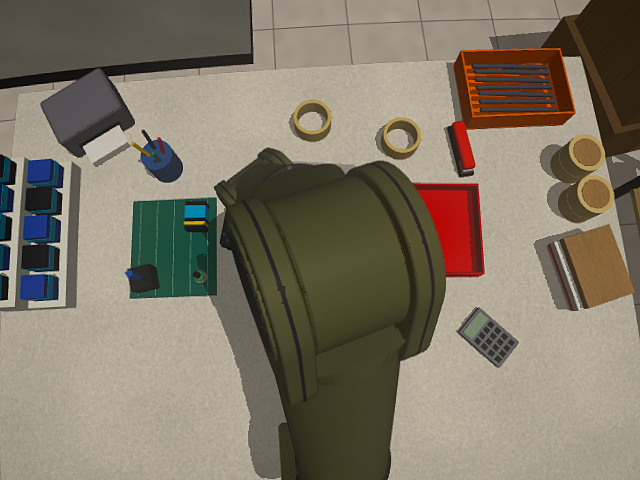

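The wrist view shows the pad at (308,225), still where I measured it. In the top view the arm hides the scale. I'll descend on the pad.

```bash
python3 -m pendant '[{"slide":[1,60,-3],"rotation":[0,0,0],"claw":70},{"slide":[1,90,-3],"rotation":[0,0,0],"claw":70},{"slide":[1,112,-3],"rotation":[0,0,0],"claw":70},{"slide":[1,112,-3],"rotation":[0,0,0],"claw":70},{"slide":[1,112,-3],"rotation":[0,0,0],"claw":30},{"slide":[1,112,-3],"rotation":[0,0,0],"claw":30},{"slide":[1,112,-3],"rotation":[0,0,0],"claw":30},{"slide":[1,112,-3],"rotation":[0,0,0],"claw":30},{"slide":[1,112,-3],"rotation":[0,0,0],"claw":30},{"slide":[1,112,-3],"rotation":[0,0,0],"claw":30}]' 30; python3 -c "
from h import *
where()
c,s=np.cos(np.deg2rad(-4.5)),np.sin(np.deg2rad(-4.5))
for a in [(-66,38),(-66,-38),(0,38),(0,-38),(66,0)]: print(a, np.round([497.6+c*a[0]-s*a[1],-295.1+s*a[0]+c*a[1]],1))"
```

```text
t: 3.0
ee_pos: [0.4574, 0.0563, 0.0382]
tcp_rot: [-1.562, 0.175, -0.176]
force: [0.3, 0.2, 0.9]
grip_width: 0.0299
t 3.0 tcp [457.4  56.3  38.2] jaw 77.2 tilt [ 0.    -1.     0.002] q [-0.15  0.81 -0.11  2.18  0.48  0.17  0.64] F [0.3 0.2 0.9] w 29.9
(-66, 38) [ 434.8 -252. ]
(-66, -38) [ 428.8 -327.8]
(0, 38) [ 500.6 -257.2]
(0, -38) [ 494.6 -333. ]
(66, 0) [ 563.4 -300.3]
```

```bash
python3 -c "
from h import *
p,W=snap('wrist','w2');p,W=snap('scene','s2')"
```

```text
(no output)
```

View pics/w2.png

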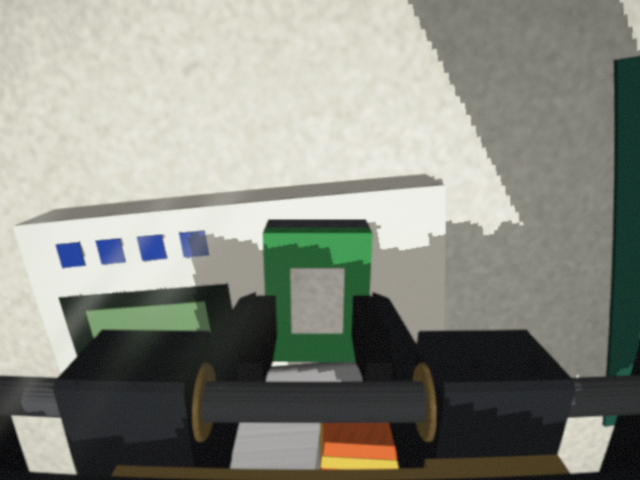

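View pics/s2.png

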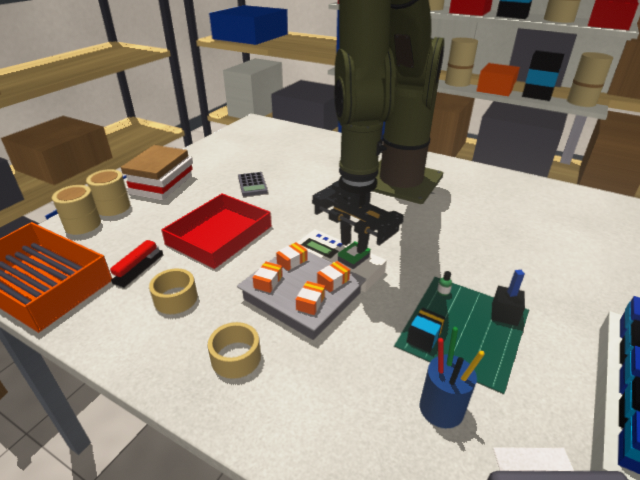

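```bash
python3 -c "
from h import *
p,W=snap('wrist','w3')
for u,v in [(280,240),(355,240),(280,355),(350,355),(318,300),(70,255),(440,185),(262,330),(255,310),(375,310),(378,350),(315,375)]: print(u,v,(W[v,u]*1000).round(1))
print(camera_info('wrist')['cam_to_world'])"
```

```text
280 240 [426.1  49.7  55.3]
355 240 [432.5  79.   56.2]
280 355 [478.1  36.4  55.2]
350 355 [484.9  66.7  55.3]
318 300 [454.5  58.9  57.1]
70 255 [417.6 -52.8  33.6]
440 185 [423.6 121.6  32.7]
262 330 [444.   41.9  92.6]
255 310 [443.1  37.8  78.6]
375 310 [452.5  80.2  78.9]
378 350 [452.2  77.6 104.4]
315 375 [503.4  46.7  38.9]
[[ 0.22131048 -0.92908805 -0.29633946  0.37959216]
 [ 0.97520138  0.21146386  0.06530937  0.07382495]
 [ 0.00198693 -0.30344429  0.95284711  0.21244229]
 [ 0.          0.          0.          1.        ]]
```

```bash
python3 -m pendant '[{"slide":[0,0,0],"rotation":[0,0,0],"claw":10},{"slide":[0,0,0],"rotation":[0,0,0],"claw":10},{"slide":[0,0,0],"rotation":[0,0,0],"claw":10},{"slide":[0,0,0],"rotation":[0,0,0],"claw":10}]' 30; python3 -c "
from h import *
where()
p,W=snap('wrist','w4')"
```

```text
t: 3.65
ee_pos: [0.4574, 0.0563, 0.0382]
tcp_rot: [-1.562, 0.175, -0.176]
force: [0.3, 0.2, 0.8]
grip_width: 0.0102
t 3.65 tcp [457.4  56.3  38.2] jaw 77.2 tilt [ 0.    -1.     0.002] q [-0.15  0.81 -0.11  2.18  0.48  0.17  0.64] F [0.3 0.2 0.8] w 10.2
```

View pics/w4.png

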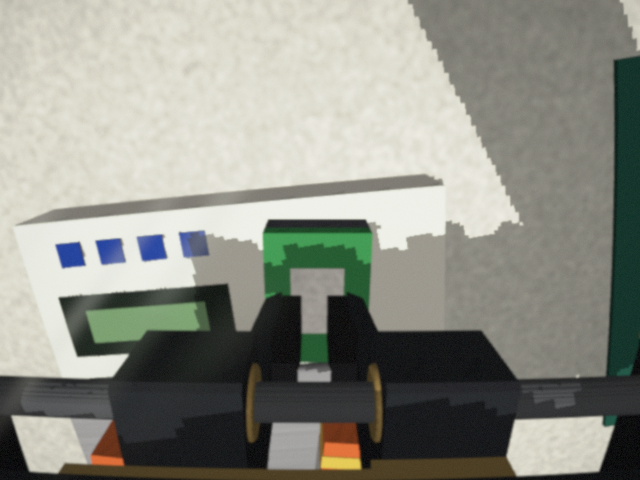

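```bash
python3 -c "
from h import *
p,W=snap('wrist','w5')
for v in range(285,335,4):
  print(v,[tuple((W[v,u]*1000).round(0).astype(int)) if np.isfinite(W[v,u]).all() else None for u in (265,280,292,315,340,355)])
c=cv2.resize(p[250:420,220:420,::-1],None,fx=3.5,fy=3.5); cv2.imwrite('pics/w5c.png',c)
p,W=snap('scene','s5'); cv2.imwrite('pics/s5c.png',cv2.resize(p[160:310,240:440,::-1],None,fx=3.8,fy=3.8))
print(W[253,355],W[255,362])
"
```

```text
285 [(np.int64(444), np.int64(39), np.int64(55)), (np.int64(445), np.int64(45), np.int64(55)), (np.int64(446), np.int64(50), np.int64(55)), (np.int64(448), np.int64(59), np.int64(56)), (np.int64(450), np.int64(69), np.int64(56)), (np.int64(452), np.int64(75), np.int64(55))]
289 [(np.int64(446), np.int64(38), np.int64(55)), (np.int64(446), np.int64(45), np.int64(57)), (np.int64(448), np.int64(49), np.int64(57)), (np.int64(450), np.int64(59), np.int64(55)), (np.int64(452), np.int64(69), np.int64(56)), (np.int64(453), np.int64(75), np.int64(56))]
293 [(np.int64(447), np.int64(38), np.int64(56)), (np.int64(443), np.int64(46), np.int64(68)), (np.int64(449), np.int64(49), np.int64(56)), (np.int64(452), np.int64(58), np.int64(56)), (np.int64(454), np.int64(68), np.int64(56)), (np.int64(456), np.int64(75), np.int64(55))]
297 [(np.int64(449), np.int64(37), np.int64(56)), (np.int64(444), np.int64(46), np.int64(71)), (np.int64(446), np.int64(50), np.int64(68)), (np.int64(453), np.int64(58), np.int64(57)), (np.int64(450), np.int64(69), np.int64(68)), (np.int64(450), np.int64(74), np.int64(71))]

[... 1844 characters left out ...]
(450), np.int64(67), np.int64(89)), (np.int64(450), np.int64(72), np.int64(91))]
329 [(np.int64(443), np.int64(44), np.int64(95)), (np.int64(445), np.int64(48), np.int64(92)), (np.int64(446), np.int64(52), np.int64(93)), (np.int64(468), np.int64(55), np.int64(56)), (np.int64(450), np.int64(67), np.int64(91)), (np.int64(451), np.int64(72), np.int64(93))]
333 [(np.int64(443), np.int64(44), np.int64(97)), (np.int64(445), np.int64(48), np.int64(95)), (np.int64(447), np.int64(51), np.int64(93)), (np.int64(470), np.int64(54), np.int64(56)), (np.int64(449), np.int64(67), np.int64(95)), (np.int64(451), np.int64(72), np.int64(95))]
[0.46361552 0.06399715 0.05744269] [0.45773669 0.07822761 0.05346924]
```

View pics/w5c.png

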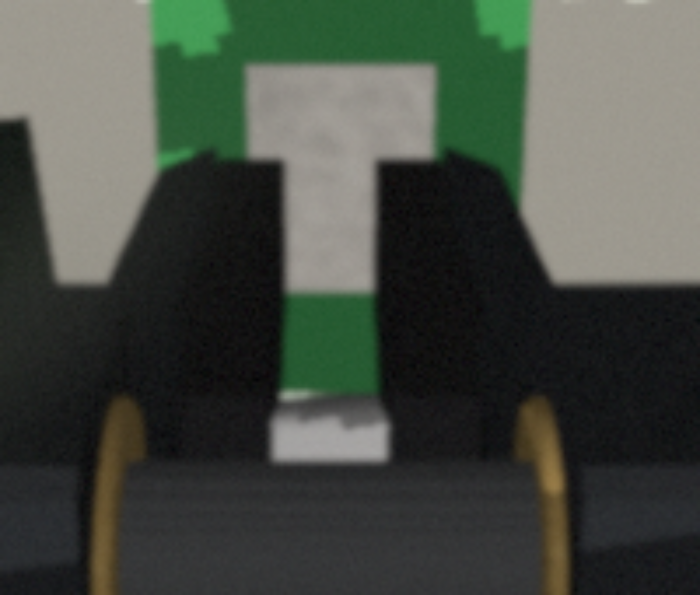

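View pics/s5c.png

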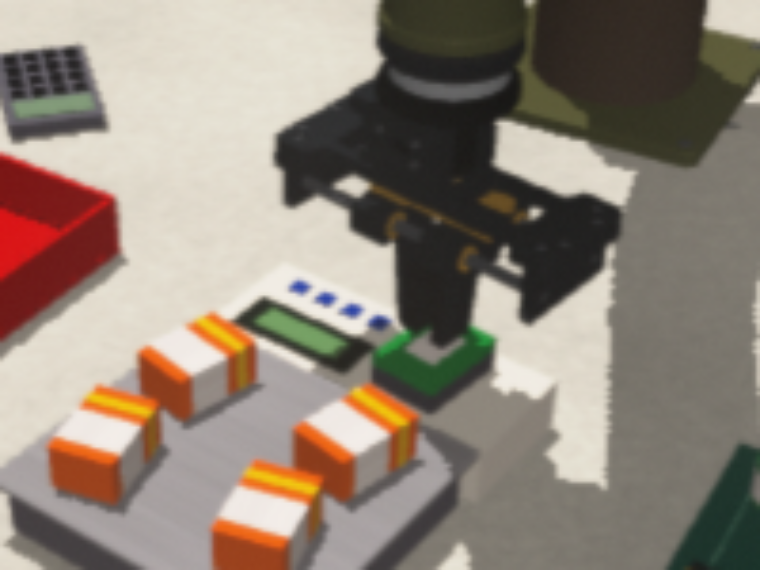

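```bash
python3 -c "
from h import *
p,W=snap('scene','s6')
for v in range(238,260,2):
  print(v,[((W[v,u]*1000).round(0).astype(int).tolist(),p[v,u].tolist()) for u in (352,357,361)])
"
```

```text
238 [([458, 52, 90], [38, 36, 33]), ([470, 69, 103], [38, 36, 35]), ([467, 77, 104], [35, 34, 33])]
240 [([452, 50, 80], [35, 33, 32]), ([469, 69, 97], [38, 36, 35]), ([465, 76, 97], [37, 36, 34])]
242 [([455, 52, 77], [38, 35, 32]), ([468, 69, 92], [37, 35, 33]), ([465, 76, 92], [37, 35, 34])]
244 [([457, 53, 73], [37, 36, 33]), ([469, 69, 87], [38, 36, 35]), ([462, 76, 85], [37, 36, 34])]
246 [([443, 47, 57], [51, 70, 48]), ([469, 70, 82], [38, 36, 35]), ([458, 74, 77], [38, 38, 36])]
248 [([448, 49, 55], [113, 108, 101]), ([469, 70, 77], [37, 35, 33]), ([458, 75, 71], [57, 75, 56])]
250 [([456, 53, 56], [131, 124, 117]), ([470, 71, 72], [61, 58, 55]), ([446, 70, 56], [107, 114, 99])]
252 [([463, 57, 57], [141, 132, 127]), ([456, 65, 55], [132, 127, 119]), ([450, 72, 55], [38, 82, 43])]
254 [([470, 60, 57], [131, 129, 119]), ([465, 69, 58], [50, 85, 51]), ([458, 76, 55], [36, 80, 40])]
256 [([474, 62, 56], [44, 84, 46]), ([469, 72, 56], [37, 80, 41]), ([465, 79, 56], [36, 80, 40])]
258 [([482, 66, 57], [37, 80, 41]), ([476, 75, 57], [38, 80, 40]), ([463, 79, 49], [43, 67, 44])]
```

The depth data put the fingertips about 30 mm above the reported TCP height (about 69 mm against 38 mm). I'll open and measure the tips again before going lower.

```bash
python3 -m pendant '[{"slide":[0,0,-2],"rotation":[0,0,0],"claw":70},{"slide":[0,0,-2],"rotation":[0,0,0],"claw":70},{"slide":[0,0,-2],"rotation":[0,0,0],"claw":70},{"slide":[0,0,-2],"rotation":[0,0,0],"claw":70}]' 30; python3 -c "
from h import *
where()
for n in ('wrist','scene'):
  p,W=snap(n,'o1'+n)
  m=(p.max(2)<60)&(abs(W[...,0]-.457)<.03)&(abs(W[...,1]-.06)<.09)&(W[...,2]>.06)&(W[...,2]<.16)
  q=W[m]*1000; i=q[:,2].argsort()[:200:20]; print(n,q[i].round(0).astype(int).tolist())
  hs=cv2.cvtColor(p,cv2.COLOR_RGB2HSV)
  blobs((hs[...,0]>50)&(hs[...,0]<75)&(hs[...,1]>80)&(W[...,2]>.05)&(abs(W[...,0]-.457)<.05)&(abs(W[...,1]-.06)<.06),W,50)
"
```

```text
t: 4.35
ee_pos: [0.457, 0.0544, 0.0382]
tcp_rot: [-1.562, 0.175, -0.176]
force: [-0.5, 0.2, -0.7]
grip_width: 0.0479
t 4.35 tcp [457.   54.4  38.2] jaw 77.2 tilt [ 0.    -1.     0.002] q [-0.15  0.81 -0.11  2.18  0.48  0.17  0.64] F [-0.5  0.2 -0.7] w 47.9
wrist [[454, 85, 66], [454, 85, 67], [454, 87, 67], [453, 81, 68], [454, 85, 68], [440, 27, 68], [453, 81, 69], [454, 85, 69], [441, 31, 69], [442, 32, 69]]
px [322. 291.] n 10007 c [455.6  58.3] size [43.7 60.9] ang 77.1 z 55.8
scene [[470, 78, 67], [474, 89, 74], [446, 30, 77], [446, 30, 80], [470, 84, 83], [447, 30, 86], [471, 86, 89], [475, 86, 92], [459, 19, 94], [447, 27, 98]]
px [351. 253.] n 228 c [458.7  65.1] size [57.6 60.7] ang 77.6 z 56.0
```

View pics/o1wrist.png

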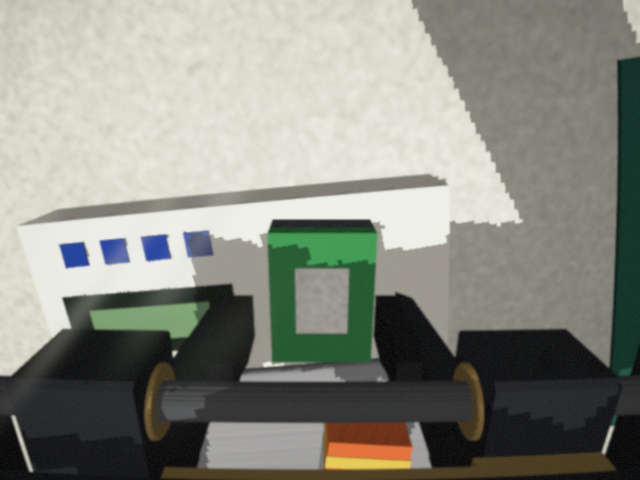

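View pics/o1scene.png

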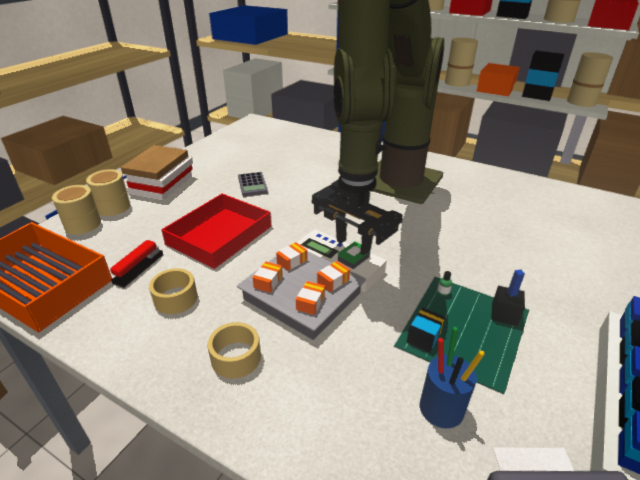

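Fully open, the tips are also about 28 mm above the reported TCP. I'll finish opening, then go down with that correction while watching the force.

```bash
python3 -m pendant '[{"slide":[0,0,1],"rotation":[0,0,0],"claw":70},{"slide":[0,0,1],"rotation":[0,0,0],"claw":70},{"slide":[0,0,1],"rotation":[0,0,0],"claw":70},{"slide":[0,12,1],"rotation":[0,0,0],"claw":70},{"slide":[0,20,1],"rotation":[0,0,0],"claw":70},{"slide":[0,20,1],"rotation":[0,0,0],"claw":70}]' 30; python3 -c "
from h import *
where()
p,W=snap('wrist','o2')
m=(p.max(2)<60)&(abs(W[...,0]-.457)<.03)&(abs(W[...,1]-.06)<.09)&(W[...,2]>.038)&(W[...,2]<.16)
q=W[m]*1000; i=q[:,2].argsort()[:200:20]; print(q[i].round(0).astype(int).tolist())
"
```

```text
t: 5.2
ee_pos: [0.4566, 0.0553, 0.0173]
tcp_rot: [-1.563, 0.176, -0.174]
force: [-0.6, -0.3, 0.1]
grip_width: 0.0702
t 5.2 tcp [456.6  55.3  17.3] jaw 77.2 tilt [-0.001 -1.     0.001] q [-0.18  0.86 -0.07  2.19  0.5   0.11  0.63] F [-0.6 -0.3  0.1] w 70.2
[[429, 74, 38], [431, 85, 39], [429, 78, 39], [427, 69, 40], [428, 72, 40], [429, 76, 41], [429, 79, 41], [429, 77, 42], [429, 78, 42], [428, 71, 43]]
```

View pics/o2.png

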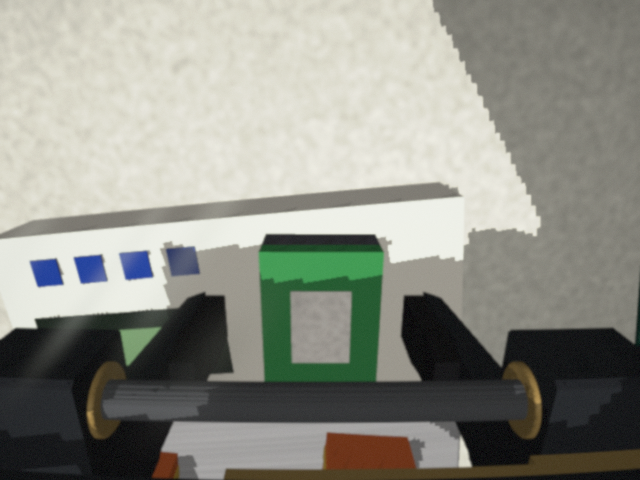

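```bash
python3 -m pendant '[{"slide":[0,6,1],"rotation":[0,0,0],"claw":70},{"slide":[0,6,1],"rotation":[0,0,0],"claw":70},{"slide":[0,6,1],"rotation":[0,0,0],"claw":30},{"slide":[0,6,1],"rotation":[0,0,0],"claw":30},{"slide":[0,6,1],"rotation":[0,0,0],"claw":30},{"slide":[0,6,1],"rotation":[0,0,0],"claw":30},{"slide":[0,6,1],"rotation":[0,0,0],"claw":30},{"slide":[0,6,1],"rotation":[0,0,0],"claw":30},{"slide":[0,6,1],"rotation":[0,0,0],"claw":30}]' 30; python3 -c "
from h import *
where()
p,W=snap('wrist','o3')
"
```

```text
t: 6.38
ee_pos: [0.4576, 0.0564, 0.0123]
tcp_rot: [-1.561, 0.175, -0.176]
force: [-0.1, 0.4, 3.8]
grip_width: 0.0436
t 6.38 tcp [457.6  56.4  12.3] jaw 77.2 tilt [ 0.    -1.     0.002] q [-0.18  0.87 -0.06  2.19  0.5   0.1   0.63] F [-0.1  0.4  3.8] w 43.6
```

View pics/o3.png

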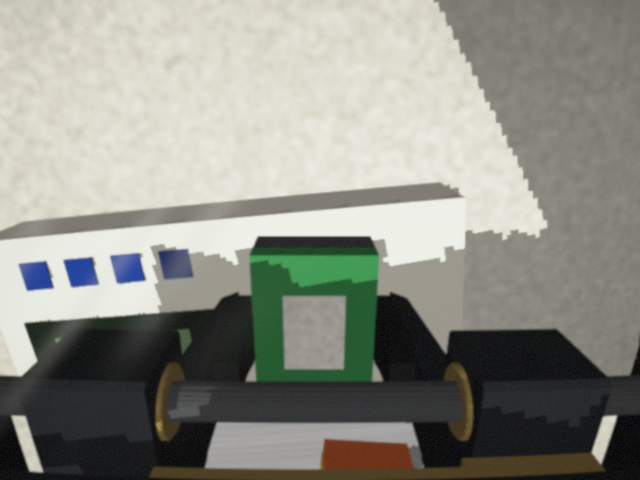

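The pad is gripped at 43.6 mm, and the light upward force of 3.8 N shows the tips touching the panel. The real tips are therefore about 22 mm above the reported TCP. I'll lift and carry it to the basket.

```bash
python3 -m pendant '[{"slide":[0,-50,0],"rotation":[0,0,0],"claw":30},{"slide":[0,-90,0],"rotation":[0,0,0],"claw":30},{"slide":[0,-90,0],"rotation":[0,0,0],"claw":30}]' 30; python3 -c "
from h import *
where(); go(560,-300,100,85.5)
"
```

```text
t: 6.8
ee_pos: [0.4588, 0.0563, 0.1042]
tcp_rot: [-1.56, 0.173, -0.18]
force: [-0.1, 0.3, -1.6]
grip_width: 0.0438
t 6.8 tcp [458.8  56.3 104.2] jaw 77.1 tilt [ 0.004 -1.     0.004] q [-0.07  0.68 -0.24  2.15  0.44  0.36  0.67] F [-0.1  0.3 -1.6] w 43.8
slide [ 178.     3.6 -324.8] rot [-0.004 -0.146  0.004] deg 8.4
```

```bash
python3 -m pendant '[{"slide":[178,4,-325],"rotation":[-0.004,-0.146,0.004],"claw":30},{"slide":[178,4,-325],"rotation":[-0.004,-0.146,0.004],"claw":30},{"slide":[178,4,-325],"rotation":[-0.004,-0.146,0.004],"claw":30},{"slide":[178,4,-325],"rotation":[-0.004,-0.146,0.004],"claw":30},{"slide":[178,4,-325],"rotation":[-0.004,-0.146,0.004],"claw":30},{"slide":[178,4,-325],"rotation":[-0.004,-0.146,0.004],"claw":30},{"slide":[178,4,-325],"rotation":[-0.004,-0.146,0.004],"claw":30},{"slide":[178,4,-325],"rotation":[-0.004,-0.146,0.004],"claw":30},{"slide":[178,4,-325],"rotation":[-0.004,-0.146,0.004],"claw":30}]' 30; python3 -c "
from h import *
where(); go(560,-300,-14,85.5)
p,W=snap('wrist','b1')
"
```

```text
t: 7.92
ee_pos: [0.5586, -0.2977, 0.0969]
tcp_rot: [-1.57, 0.063, -0.054]
force: [-0.4, 0.7, -0.3]
grip_width: 0.0436
t 7.92 tcp [ 558.6 -297.7   96.9] jaw 85.7 tilt [-0.005 -1.    -0.   ] q [ 0.66  0.88 -0.46  1.62  0.52  0.78  1.46] F [-0.4  0.7 -0.3] w 43.6
slide [  2.1 110.9  -2.2] rot [ 0.     0.004 -0.005] deg 0.4
```

View pics/b1.png

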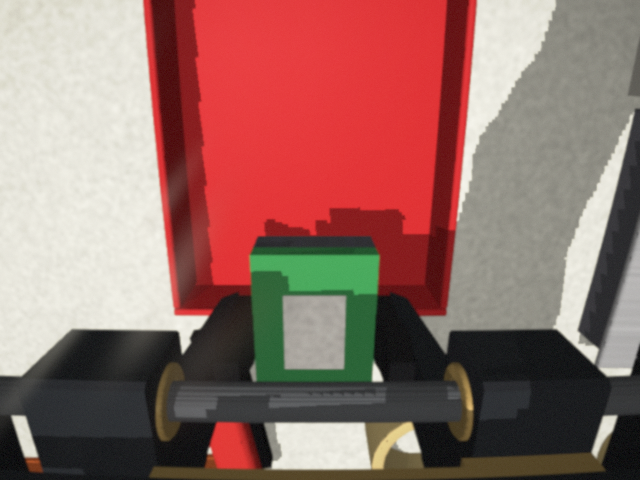

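```bash
python3 -m pendant '[{"slide":[0,50,-2],"rotation":[0,0.004,-0.005],"claw":30},{"slide":[0,90,-2],"rotation":[0,0.004,-0.005],"claw":30},{"slide":[0,105,-2],"rotation":[0,0.004,-0.005],"claw":30},{"slide":[0,108,-2],"rotation":[0,0.004,-0.005],"claw":30}]'; python3 -c "
from h import *
where()"
```

```text
t: 8.48
ee_pos: [0.5584, -0.3015, -0.0106]
tcp_rot: [-1.571, 0.063, -0.064]
force: [-0.1, 0.1, -0.7]
grip_width: 0.0435
t 8.47 tcp [ 558.4 -301.5  -10.6] jaw 85.4 tilt [ 0.001 -1.    -0.001] q [ 0.62  1.02 -0.38  1.65  0.61  0.58  1.39] F [-0.1  0.1 -0.7] w 43.5
```

```bash
python3 -m pendant '[{"slide":[0,3,0],"rotation":[0,0,0],"claw":30},{"slide":[0,3,0],"rotation":[0,0,0],"claw":58},{"slide":[0,3,0],"rotation":[0,0,0],"claw":58},{"slide":[0,3,0],"rotation":[0,0,0],"claw":58},{"slide":[0,-60,0],"rotation":[0,0,0],"claw":58},{"slide":[0,-120,0],"rotation":[0,0,0],"claw":64},{"slide":[0,-120,0],"rotation":[0,0,0],"claw":64}]'; python3 -c "
from h import *
where()
p,W=snap('wrist','b2');p,W=snap('top','b2t')
roi=(W[...,1]<.11)&(W[...,1]>-.11)&(W[...,0]>.5)&(W[...,0]<.68)&(W[...,2]>.058)
blobs(roi,W)"
```

```text
t: 9.35
ee_pos: [0.5619, -0.3032, 0.1149]
tcp_rot: [-1.575, 0.056, -0.073]
force: [0.1, 0.2, 0.1]
grip_width: 0.0637
t 9.35 tcp [ 561.9 -303.2  114.9] jaw 85.3 tilt [ 0.011 -1.    -0.004] q [ 0.68  0.85 -0.48  1.61  0.51  0.79  1.47] F [0.1 0.2 0.1] w 63.7
px [286. 179.] n 446 c [630.3  48.5] size [57.3 38.4] ang 7.7 z 70.3
px [335. 179.] n 452 c [620.7 -58.3] size [58.3 38.8] ang 8.1 z 70.6
px [284. 212.] n 472 c [553.   57.1] size [39.2 57.1] ang 72.5 z 70.5
px [334. 215.] n 464 c [538.5 -51.7] size [38.7 56.8] ang 71.8 z 70.4
```

View pics/b2.png

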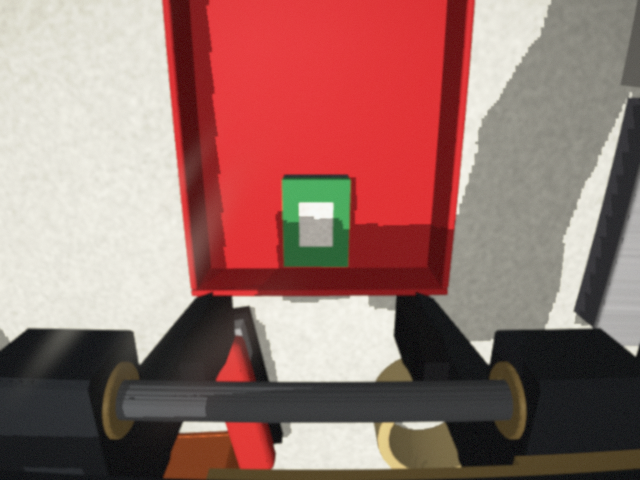

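View pics/b2t.png

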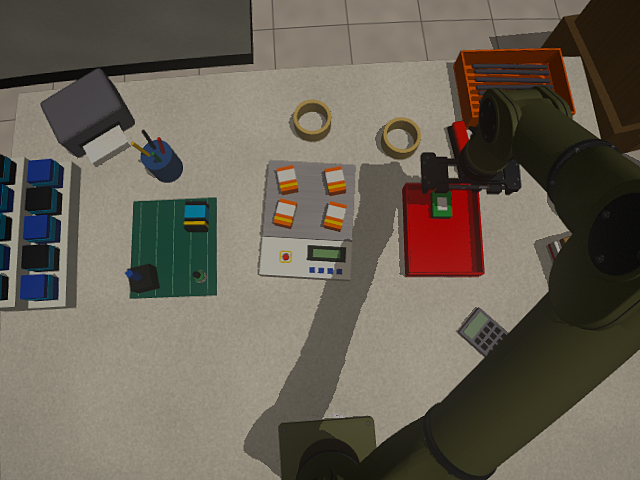

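The pad lies in the basket at top-view pixel (443,205), and the key at (286,257) is uncovered. Next is the nearest carton (538.5, -51.7).

```bash
python3 -c "
from h import *
go(538.5,-52.5,95,71.6)"
```

```text
slide [-40.   14.4 247.6] rot [0.002 0.239 0.002] deg 13.7
```

```bash
python3 -m pendant '[{"slide":[-40,14,248],"rotation":[0.002,0.239,0.002],"claw":64},{"slide":[-40,14,248],"rotation":[0.002,0.239,0.002],"claw":64},{"slide":[-40,14,248],"rotation":[0.002,0.239,0.002],"claw":64},{"slide":[-40,14,248],"rotation":[0.002,0.239,0.002],"claw":64},{"slide":[-40,14,248],"rotation":[0.002,0.239,0.002],"claw":64},{"slide":[-40,14,248],"rotation":[0.002,0.239,0.002],"claw":64},{"slide":[-40,14,248],"rotation":[0.002,0.239,0.002],"claw":64}]'; python3 -c "
from h import *
where(); go(538.5,-52.5,22,71.6)
p,W=snap('wrist','c1')"
```

```text
t: 10.32
ee_pos: [0.538, -0.0542, 0.0944]
tcp_rot: [-1.557, 0.256, -0.253]
force: [0.8, 0.7, -0.2]
grip_width: 0.0641
t 10.32 tcp [538.  -54.2  94.4] jaw 71.4 tilt [-0.002 -1.    -0.001] q [ 0.21  0.77 -0.32  1.92  0.45  0.53  0.82] F [ 0.8  0.7 -0.2] w 64.1
slide [ 0.  72.4  1.8] rot [ 0.001 -0.003 -0.002] deg 0.2
```

View pics/c1.png

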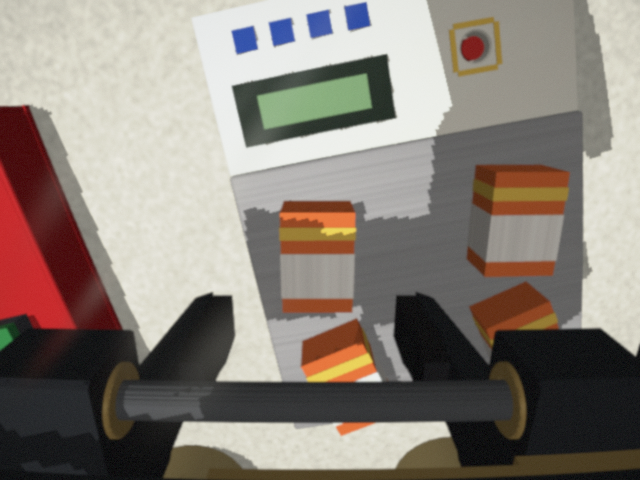

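The carton is centred between the fingers, so I'll descend and grip.

```bash
python3 -m pendant '[{"slide":[0,40,2],"rotation":[0,0,0],"claw":64},{"slide":[0,72,2],"rotation":[0,0,0],"claw":64},{"slide":[0,72,2],"rotation":[0,0,0],"claw":64},{"slide":[0,72,2],"rotation":[0,0,0],"claw":25},{"slide":[0,72,2],"rotation":[0,0,0],"claw":25},{"slide":[0,72,2],"rotation":[0,0,0],"claw":25},{"slide":[0,72,2],"rotation":[0,0,0],"claw":25},{"slide":[0,72,2],"rotation":[0,0,0],"claw":25},{"slide":[0,30,2],"rotation":[0,0,0],"claw":25},{"slide":[0,-10,2],"rotation":[0,0,0],"claw":25},{"slide":[0,-10,2],"rotation":[0,0,0],"claw":25}]' 25; python3 -c "
from h import *
where(); go(500,-257,100,85.5)"
```

```text
t: 11.75
ee_pos: [0.5414, -0.0497, 0.1079]
tcp_rot: [-1.554, 0.248, -0.256]
force: [0.4, 0.8, -1.1]
grip_width: 0.0377
t 11.75 tcp [541.4 -49.7 107.9] jaw 71.6 tilt [ 0.005 -1.     0.003] q [ 0.21  0.75 -0.34  1.91  0.45  0.56  0.82] F [ 0.4  0.8 -1.1] w 37.7
slide [  26.1    7.5 -209.8] rot [-0.002 -0.243  0.005] deg 13.9
```

```bash
python3 -m pendant '[{"slide":[26,7,-210],"rotation":[-0.002,-0.243,0.005],"claw":25},{"slide":[26,7,-210],"rotation":[-0.002,-0.243,0.005],"claw":25},{"slide":[26,7,-210],"rotation":[-0.002,-0.243,0.005],"claw":25},{"slide":[26,7,-210],"rotation":[-0.002,-0.243,0.005],"claw":25},{"slide":[26,7,-210],"rotation":[-0.002,-0.243,0.005],"claw":25},{"slide":[26,60,-210],"rotation":[-0.002,-0.243,0.005],"claw":25},{"slide":[26,100,-210],"rotation":[-0.002,-0.243,0.005],"claw":25},{"slide":[26,118,-210],"rotation":[-0.002,-0.243,0.005],"claw":25},{"slide":[26,118,-210],"rotation":[-0.002,-0.243,0.005],"claw":25}]' 25; python3 -c "
from h import *
where();go(500,-257,-13,85.5)"
```

```text
t: 12.88
ee_pos: [0.4982, -0.2546, -0.0134]
tcp_rot: [-1.569, 0.064, -0.054]
force: [-0.3, -0.7, -0.2]
grip_width: 0.0379
t 12.88 tcp [ 498.2 -254.6  -13.4] jaw 85.7 tilt [-0.006 -1.     0.001] q [ 0.57  0.97 -0.31  1.88  0.7   0.41  1.23] F [-0.3 -0.7 -0.2] w 37.9
slide [ 2.  -0.4 -2.3] rot [-0.001  0.004 -0.006] deg 0.4
```

```bash
python3 -m pendant '[{"slide":[0,0,-5],"rotation":[0,0.004,-0.006],"claw":25},{"slide":[0,1,-5],"rotation":[0,0.004,-0.006],"claw":48},{"slide":[0,1,-5],"rotation":[0,0.004,-0.006],"claw":48},{"slide":[0,-60,-5],"rotation":[0,0.004,-0.006],"claw":48},{"slide":[0,-115,-5],"rotation":[0,0.004,-0.006],"claw":64},{"slide":[0,-115,-5],"rotation":[0,0.004,-0.006],"claw":64}]'; python3 -c "
from h import *
where()
p,W=snap('wrist','b3');p,W=snap('top','b3t')
roi=(W[...,1]<.11)&(W[...,1]>-.11)&(W[...,0]>.5)&(W[...,0]<.68)&(W[...,2]>.058)
blobs(roi,W)
go(552.5,56.5,95,72.5);go(620.7,-59,95,97.8)"
```

```text
t: 13.62
ee_pos: [0.5009, -0.263, 0.106]
tcp_rot: [-1.573, 0.058, -0.071]
force: [0.4, 0.1, -0.2]
grip_width: 0.0635
t 13.62 tcp [ 500.9 -263.   106. ] jaw 85.3 tilt [ 0.009 -1.    -0.003] q [ 0.68  0.79 -0.48  1.84  0.57  0.64  1.35] F [ 0.4  0.1 -0.2] w 63.5
px [287. 179.] n 446 c [630.5  48.2] size [57.1 38.8] ang 7.8 z 70.3
px [335. 180.] n 455 c [620.6 -58.4] size [59.4 38.8] ang 7.3 z 70.7
px [284. 212.] n 474 c [552.8  57.4] size [39.4 57.6] ang 72.0 z 70.2
slide [ 28.4   6.9 322.4] rot [0.001 0.223 0.001] deg 12.8
slide [105.9   7.1 212.9] rot [ 0.001 -0.218  0.001] deg 12.5
```

View pics/b3.png

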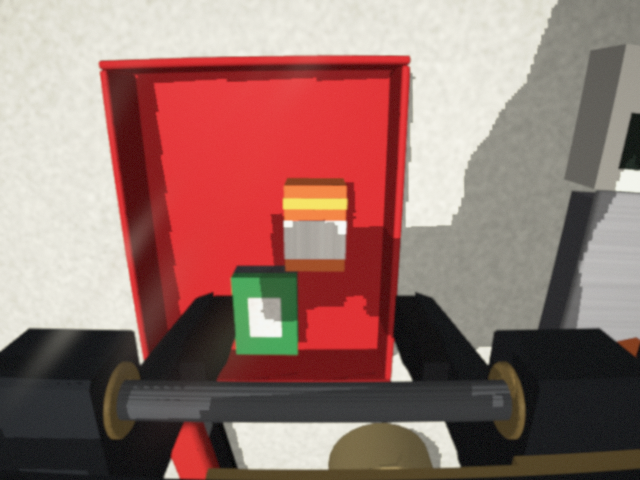

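The carton lies in the basket beside the pad. Next is the carton at (620.6, -58.4).

```bash
python3 -m pendant '[{"slide":[106,7,213],"rotation":[0.001,-0.216,0.001],"claw":64},{"slide":[106,7,213],"rotation":[0.001,-0.216,0.001],"claw":64},{"slide":[106,7,213],"rotation":[0.001,-0.216,0.001],"claw":64},{"slide":[106,7,213],"rotation":[0.001,-0.216,0.001],"claw":64},{"slide":[106,7,213],"rotation":[0.001,-0.216,0.001],"claw":64},{"slide":[106,7,213],"rotation":[0.001,-0.216,0.001],"claw":64}]'; python3 -c "
from h import *
where(); go(620.6,-59,22,97.5)
p,W=snap('wrist','c2')"
```

```text
t: 14.48
ee_pos: [0.6193, -0.0596, 0.093]
tcp_rot: [-1.569, -0.102, 0.109]
force: [-0.5, -0.9, -0.1]
grip_width: 0.0639
t 14.47 tcp [619.3 -59.6  93. ] jaw 97.7 tilt [-0.005 -1.    -0.001] q [ 0.29  0.88 -0.51  1.66  0.57  0.77  1.23] F [-0.5 -0.9 -0.1] w 63.9
slide [ 1.7 71.   0.5] rot [ 0.001  0.003 -0.005] deg 0.3
```

View pics/c2.png

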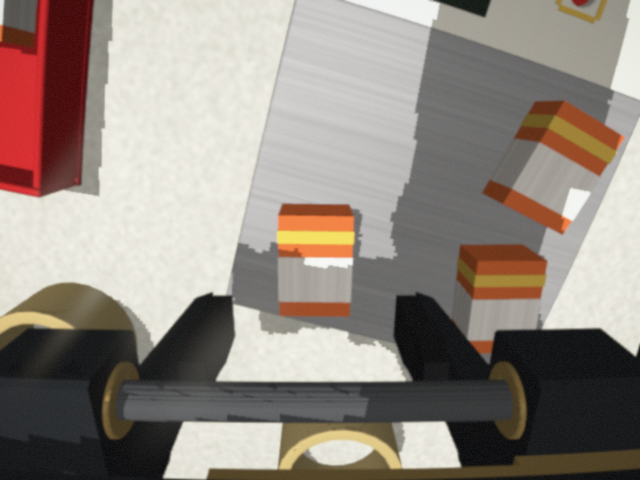

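```bash
python3 -m pendant '[{"slide":[1,40,0],"rotation":[0,0,-0.004],"claw":64},{"slide":[1,71,0],"rotation":[0,0,-0.004],"claw":64},{"slide":[1,71,0],"rotation":[0,0,-0.004],"claw":64},{"slide":[1,71,0],"rotation":[0,0,-0.004],"claw":25},{"slide":[1,71,0],"rotation":[0,0,-0.004],"claw":25},{"slide":[1,71,0],"rotation":[0,0,-0.004],"claw":25},{"slide":[1,71,0],"rotation":[0,0,-0.004],"claw":25},{"slide":[1,71,0],"rotation":[0,0,-0.004],"claw":25},{"slide":[1,30,0],"rotation":[0,0,-0.004],"claw":25},{"slide":[1,-12,0],"rotation":[0,0,-0.004],"claw":25},{"slide":[1,-12,0],"rotation":[0,0,-0.004],"claw":25}]' 25; python3 -c "
from h import *
where(); go(434,-256,100,85.5)"
```

```text
t: 15.9
ee_pos: [0.6244, -0.058, 0.1102]
tcp_rot: [-1.568, -0.113, 0.098]
force: [1.0, 0.1, -0.7]
grip_width: 0.0377
t 15.9 tcp [624.4 -58.  110.2] jaw 97.7 tilt [ 0.01 -1.   -0.  ] q [ 0.3   0.85 -0.52  1.65  0.56  0.78  1.23] F [ 1.   0.1 -0.7] w 37.7
slide [-215.3    8.1 -170.8] rot [-0.001  0.213  0.01 ] deg 12.2
```

```bash
python3 -m pendant '[{"slide":[-215,8,-171],"rotation":[-0.001,0.213,0.008],"claw":25},{"slide":[-215,8,-171],"rotation":[-0.001,0.213,0.008],"claw":25},{"slide":[-215,8,-171],"rotation":[-0.001,0.213,0.008],"claw":25},{"slide":[-215,8,-171],"rotation":[-0.001,0.213,0.008],"claw":25},{"slide":[-215,8,-171],"rotation":[-0.001,0.213,0.008],"claw":25},{"slide":[-215,8,-171],"rotation":[-0.001,0.213,0.008],"claw":25},{"slide":[-215,60,-171],"rotation":[-0.001,0.213,0.008],"claw":25},{"slide":[-215,100,-171],"rotation":[-0.001,0.213,0.008],"claw":25},{"slide":[-215,110,-171],"rotation":[-0.001,0.213,0.008],"claw":25}]' 25; python3 -c "
from h import *
where();go(434,-256,-13,85.5)"
```

```text
t: 17.02
ee_pos: [0.4324, -0.254, -0.006]
tcp_rot: [-1.568, 0.065, -0.053]
force: [-0.8, 0.1, -0.1]
grip_width: 0.038
t 17.02 tcp [ 432.4 -254.    -6. ] jaw 85.7 tilt [-0.007 -1.     0.001] q [ 0.58  0.92 -0.23  2.06  0.8   0.26  1.15] F [-0.8  0.1 -0.1] w 38.0
slide [ 1.8  7.  -1.8] rot [-0.001  0.003 -0.007] deg 0.5
```

```bash
python3 -m pendant '[{"slide":[0,7,-3],"rotation":[0,0.003,-0.007],"claw":25},{"slide":[0,7,-3],"rotation":[0,0.003,-0.007],"claw":48},{"slide":[0,7,-3],"rotation":[0,0.003,-0.007],"claw":48},{"slide":[0,7,-3],"rotation":[0,0.003,-0.007],"claw":48},{"slide":[0,-60,-3],"rotation":[0,0.003,-0.007],"claw":48},{"slide":[0,-115,-3],"rotation":[0,0.003,-0.007],"claw":64},{"slide":[0,-115,-3],"rotation":[0,0.003,-0.007],"claw":64}]'; python3 -c "
from h import *
where()
p,W=snap('wrist','b4');p,W=snap('top','b4t')
roi=(W[...,1]<.11)&(W[...,1]>-.11)&(W[...,0]>.5)&(W[...,0]<.68)&(W[...,2]>.058)
blobs(roi,W)
go(552.5,56.5,95,72.3)"
```

```text
t: 17.9
ee_pos: [0.4351, -0.2608, 0.1152]
tcp_rot: [-1.574, 0.057, -0.073]
force: [-0.1, -0.4, -1.1]
grip_width: 0.0639
t 17.9 tcp [ 435.1 -260.8  115.2] jaw 85.2 tilt [ 0.011 -1.    -0.003] q [ 0.75  0.72 -0.5   2.01  0.64  0.56  1.3 ] F [-0.1 -0.4 -1.1] w 63.9
px [287. 179.] n 445 c [630.8  48.5] size [58.1 38.7] ang 8.5 z 70.7
px [284. 212.] n 475 c [553.   57.4] size [39.6 56.9] ang 72.5 z 70.6
slide [ 93.5  16.4 325.6] rot [0.001 0.226 0.003] deg 13.0
```

View pics/b4.png

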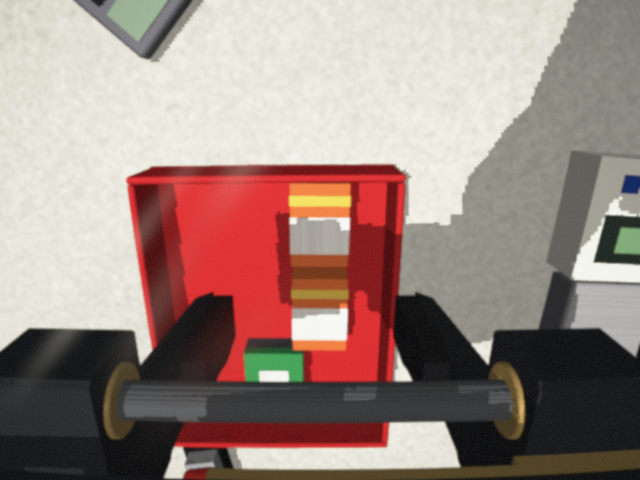

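Two cartons and the pad are in the basket, lying flat. The third carton is at (553, 57).

```bash
python3 -m pendant '[{"slide":[93,16,326],"rotation":[0.001,0.226,0.003],"claw":64},{"slide":[93,16,326],"rotation":[0.001,0.226,0.003],"claw":64},{"slide":[93,16,326],"rotation":[0.001,0.226,0.003],"claw":64},{"slide":[93,16,326],"rotation":[0.001,0.226,0.003],"claw":64},{"slide":[93,16,326],"rotation":[0.001,0.226,0.003],"claw":64},{"slide":[93,16,326],"rotation":[0.001,0.226,0.003],"claw":64},{"slide":[93,16,326],"rotation":[0.001,0.226,0.003],"claw":64},{"slide":[93,16,326],"rotation":[0.001,0.226,0.003],"claw":64}]'; python3 -c "
from h import *
where(); go(552.5,56.5,22,72.3)
p,W=snap('wrist','c3')"
```

```text
t: 19.0
ee_pos: [0.5504, 0.0554, 0.0939]
tcp_rot: [-1.56, 0.245, -0.24]
force: [-0.1, -0.3, -0.0]
grip_width: 0.0642
t 19.0 tcp [550.4  55.4  93.9] jaw 72.3 tilt [-0.003 -1.    -0.003] q [ 0.03  0.78 -0.36  1.88  0.48  0.57  0.62] F [-0.1 -0.3 -0. ] w 64.2
slide [ 1.9 71.9  2. ] rot [ 0.003 -0.    -0.003] deg 0.2
```

View pics/c3.png

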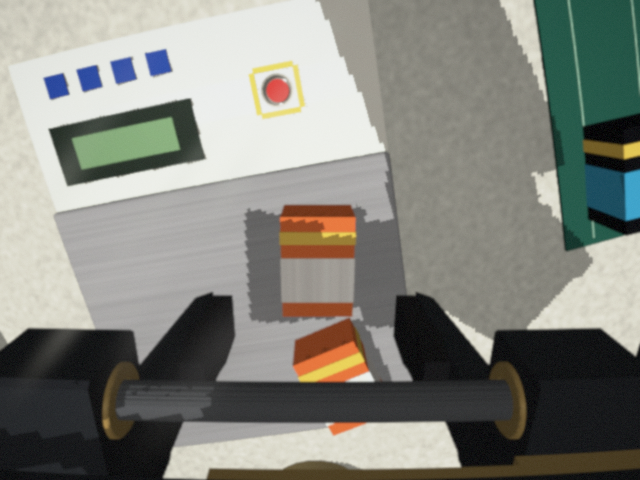

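```bash
python3 -m pendant '[{"slide":[1,40,2],"rotation":[0,0,0],"claw":64},{"slide":[1,72,2],"rotation":[0,0,0],"claw":64},{"slide":[1,72,2],"rotation":[0,0,0],"claw":64},{"slide":[1,72,2],"rotation":[0,0,0],"claw":25},{"slide":[1,72,2],"rotation":[0,0,0],"claw":25},{"slide":[1,72,2],"rotation":[0,0,0],"claw":25},{"slide":[1,72,2],"rotation":[0,0,0],"claw":25},{"slide":[1,72,2],"rotation":[0,0,0],"claw":25},{"slide":[1,30,2],"rotation":[0,0,0],"claw":25},{"slide":[1,-12,2],"rotation":[0,0,0],"claw":25},{"slide":[1,-12,2],"rotation":[0,0,0],"claw":25}]' 25; python3 -c "
from h import *
where(); go(430,-327,100,85.5)"
```

```text
t: 20.42
ee_pos: [0.5556, 0.0601, 0.1101]
tcp_rot: [-1.554, 0.237, -0.246]
force: [0.2, -0.1, -0.6]
grip_width: 0.0374
t 20.43 tcp [555.6  60.1 110.1] jaw 72.3 tilt [ 0.005 -1.     0.004] q [ 0.04  0.76 -0.38  1.86  0.47  0.6   0.62] F [ 0.2 -0.1 -0.6] w 37.4
slide [  -2.3    8.6 -407. ] rot [-0.003 -0.23   0.005] deg 13.2
```

```bash
python3 -m pendant '[{"slide":[-2,8,-407],"rotation":[-0.003,-0.23,0.005],"claw":25},{"slide":[-2,8,-407],"rotation":[-0.003,-0.23,0.005],"claw":25},{"slide":[-2,8,-407],"rotation":[-0.003,-0.23,0.005],"claw":25},{"slide":[-2,8,-407],"rotation":[-0.003,-0.23,0.005],"claw":25},{"slide":[-2,8,-407],"rotation":[-0.003,-0.23,0.005],"claw":25},{"slide":[-2,8,-407],"rotation":[-0.003,-0.23,0.005],"claw":25},{"slide":[-2,8,-407],"rotation":[-0.003,-0.23,0.005],"claw":25},{"slide":[-2,8,-407],"rotation":[-0.003,-0.23,0.005],"claw":25},{"slide":[-2,8,-407],"rotation":[-0.003,-0.23,0.005],"claw":25},{"slide":[-2,60,-407],"rotation":[-0.003,-0.23,0.005],"claw":25},{"slide":[-2,60,-407],"rotation":[-0.003,-0.23,0.005],"claw":25}]' 25; python3 -c "
from h import *
where();go(430,-326,-13,85.5)"
```

```text
t: 21.8
ee_pos: [0.4266, -0.3245, 0.0447]
tcp_rot: [-1.568, 0.067, -0.049]
force: [0.6, -0.7, -0.4]
grip_width: 0.0381
t 21.8 tcp [ 426.6 -324.5   44.7] jaw 85.8 tilt [-0.012 -1.     0.002] q [ 0.82  0.87 -0.43  1.94  0.73  0.51  1.36] F [ 0.6 -0.7 -0.4] w 38.1
slide [ 4.2 57.6 -1.3] rot [-0.002  0.005 -0.012] deg 0.7
```

```bash
python3 -m pendant '[{"slide":[4,30,-1],"rotation":[-0.002,0.005,-0.012],"claw":25},{"slide":[4,57,-1],"rotation":[-0.002,0.005,-0.012],"claw":25},{"slide":[4,57,-1],"rotation":[-0.002,0.005,-0.012],"claw":25},{"slide":[4,58,-1],"rotation":[-0.002,0.005,-0.012],"claw":48},{"slide":[4,58,-1],"rotation":[-0.002,0.005,-0.012],"claw":48},{"slide":[4,58,-1],"rotation":[-0.002,0.005,-0.012],"claw":48},{"slide":[4,0,-1],"rotation":[-0.002,0.005,-0.012],"claw":48},{"slide":[4,-60,-1],"rotation":[-0.002,0.005,-0.012],"claw":64},{"slide":[4,-60,-1],"rotation":[-0.002,0.005,-0.012],"claw":64}]'; python3 -c "
from h import *
where()
p,W=snap('wrist','b5');p,W=snap('top','b5t')
roi=(W[...,1]<.11)&(W[...,1]>-.11)&(W[...,0]>.5)&(W[...,0]<.68)&(W[...,2]>.058)
blobs(roi,W)
go(630.5,48,95,98)"
```

```text
t: 22.92
ee_pos: [0.4351, -0.3304, 0.1113]
tcp_rot: [-1.578, 0.055, -0.076]
force: [0.8, 0.2, -0.4]
grip_width: 0.0637
t 22.93 tcp [ 435.1 -330.4  111.3] jaw 85.2 tilt [ 0.014 -1.    -0.007] q [ 0.88  0.77 -0.53  1.9   0.65  0.63  1.43] F [ 0.8  0.2 -0.4] w 63.7
px [287. 179.] n 440 c [631.   48.4] size [57.5 38.8] ang 8.0 z 70.8
slide [166.2  11.8 392.8] rot [ 0.006 -0.223  0.006] deg 12.8
```

View pics/b5.png

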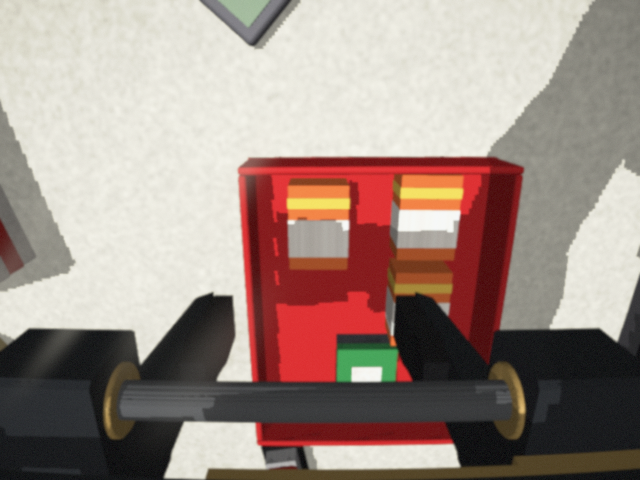

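Three are placed. I'll fetch the last old carton at (631, 48).

```bash
python3 -m pendant '[{"slide":[166,12,393],"rotation":[0.006,-0.223,0.006],"claw":64},{"slide":[166,12,393],"rotation":[0.006,-0.223,0.006],"claw":64},{"slide":[166,12,393],"rotation":[0.006,-0.223,0.006],"claw":64},{"slide":[166,12,393],"rotation":[0.006,-0.223,0.006],"claw":64},{"slide":[166,12,393],"rotation":[0.006,-0.223,0.006],"claw":64},{"slide":[166,12,393],"rotation":[0.006,-0.223,0.006],"claw":64},{"slide":[166,12,393],"rotation":[0.006,-0.223,0.006],"claw":64},{"slide":[166,12,393],"rotation":[0.006,-0.223,0.006],"claw":64},{"slide":[166,12,393],"rotation":[0.006,-0.223,0.006],"claw":64}]'; python3 -c "
from h import *
where(); go(630.8,48,22,98)
p,W=snap('wrist','c4')"
```

```text
t: 24.15
ee_pos: [0.6289, 0.0475, 0.0926]
tcp_rot: [-1.569, -0.107, 0.113]
force: [-0.2, -0.4, 0.0]
grip_width: 0.0642
t 24.15 tcp [628.9  47.5  92.6] jaw 98.0 tilt [-0.004 -1.    -0.   ] q [ 0.14  0.89 -0.54  1.63  0.6   0.8   1.04] F [-0.2 -0.4  0. ] w 64.2
slide [ 2.3 70.6  0.2] rot [ 0.     0.001 -0.004] deg 0.2
```

View pics/c4.png

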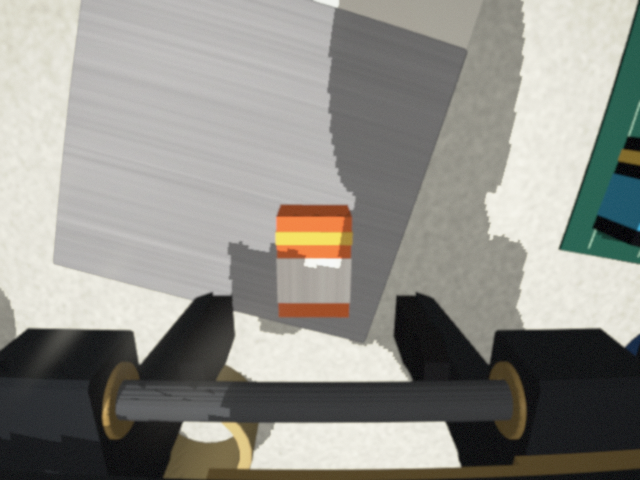

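```bash
python3 -m pendant '[{"slide":[1,40,0],"rotation":[0,0,-0.003],"claw":64},{"slide":[1,71,0],"rotation":[0,0,-0.003],"claw":64},{"slide":[1,71,0],"rotation":[0,0,-0.003],"claw":64},{"slide":[1,71,0],"rotation":[0,0,-0.003],"claw":25},{"slide":[1,71,0],"rotation":[0,0,-0.003],"claw":25},{"slide":[1,71,0],"rotation":[0,0,-0.003],"claw":25},{"slide":[1,71,0],"rotation":[0,0,-0.003],"claw":25},{"slide":[1,71,0],"rotation":[0,0,-0.003],"claw":25},{"slide":[1,30,0],"rotation":[0,0,-0.003],"claw":25},{"slide":[1,-12,0],"rotation":[0,0,-0.003],"claw":25},{"slide":[1,-12,0],"rotation":[0,0,-0.003],"claw":25}]' 25; python3 -c "
from h import *
where(); go(496,-330,100,85.5)"
```

```text
t: 25.58
ee_pos: [0.6337, 0.0499, 0.1098]
tcp_rot: [-1.565, -0.117, 0.103]
force: [0.6, 0.1, -0.8]
grip_width: 0.0379
t 25.57 tcp [633.7  49.9 109.8] jaw 98.0 tilt [ 0.009 -1.     0.002] q [ 0.15  0.87 -0.56  1.62  0.59  0.82  1.05] F [ 0.6  0.1 -0.8] w 37.9
slide [-189.5    7.2 -357. ] rot [-0.003  0.219  0.009] deg 12.5
```

```bash
python3 -m pendant '[{"slide":[-191,7,-359],"rotation":[-0.003,0.219,0.009],"claw":25},{"slide":[-191,7,-359],"rotation":[-0.003,0.219,0.009],"claw":25},{"slide":[-191,7,-359],"rotation":[-0.003,0.219,0.009],"claw":25},{"slide":[-191,7,-359],"rotation":[-0.003,0.219,0.009],"claw":25},{"slide":[-191,7,-359],"rotation":[-0.003,0.219,0.009],"claw":25},{"slide":[-191,7,-359],"rotation":[-0.003,0.219,0.009],"claw":25},{"slide":[-191,7,-359],"rotation":[-0.003,0.219,0.009],"claw":25},{"slide":[-191,7,-359],"rotation":[-0.003,0.219,0.009],"claw":25},{"slide":[-191,7,-359],"rotation":[-0.003,0.219,0.009],"claw":25},{"slide":[-191,60,-359],"rotation":[-0.003,0.219,0.009],"claw":25},{"slide":[-191,60,-359],"rotation":[-0.003,0.219,0.009],"claw":25}]' 25; python3 -c "
from h import *
where();go(494,-331,-13,85.5)
snap('wrist','b6a')"
```

```text
t: 26.95
ee_pos: [0.4906, -0.3296, 0.0425]
tcp_rot: [-1.568, 0.069, -0.049]
force: [-0.3, 0.0, -1.0]
grip_width: 0.0381
t 26.95 tcp [ 490.6 -329.6   42.5] jaw 85.7 tilt [-0.013 -1.     0.002] q [ 0.78  0.92 -0.49  1.77  0.68  0.64  1.39] F [-0.3  0.  -1. ] w 38.1
slide [ 4.2 55.5 -1.2] rot [-0.002  0.004 -0.013] deg 0.8
```

View pics/b6a.png

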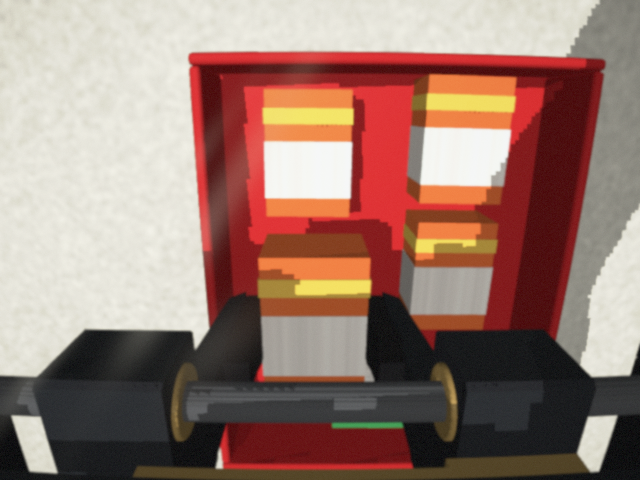

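```bash
python3 -m pendant '[{"slide":[4,30,-1],"rotation":[-0.002,0.004,-0.013],"claw":25},{"slide":[4,54,-1],"rotation":[-0.002,0.004,-0.013],"claw":25},{"slide":[4,55,-1],"rotation":[-0.002,0.004,-0.013],"claw":25},{"slide":[4,56,-1],"rotation":[-0.002,0.004,-0.013],"claw":48},{"slide":[4,56,-1],"rotation":[-0.002,0.004,-0.013],"claw":48},{"slide":[4,56,-1],"rotation":[-0.002,0.004,-0.013],"claw":48},{"slide":[4,0,-1],"rotation":[-0.002,0.004,-0.013],"claw":48},{"slide":[4,-60,-1],"rotation":[-0.002,0.004,-0.013],"claw":50},{"slide":[4,-110,-1],"rotation":[-0.002,0.004,-0.013],"claw":50},{"slide":[4,-110,-1],"rotation":[-0.002,0.004,-0.013],"claw":50}]'; python3 -c "
from h import *
where()
p,W=snap('wrist','b6');p,W=snap('top','b6t')
hs=cv2.cvtColor(p,cv2.COLOR_RGB2HSV);z=W[...,2]
roi=(W[...,1]<.11)&(W[...,1]>-.11)&(W[...,0]>.5)&(W[...,0]<.68)&(z>.058)
blobs(roi,W)
print('key');blobs((hs[...,1]>140)&((hs[...,0]<8)|(hs[...,0]>172))&(abs(W[...,1]-.06)<.06)&(abs(W[...,0]-.46)<.06),W,5)
print('frame');blobs((hs[...,1]>90)&(hs[...,0]>18)&(hs[...,0]<35)&(abs(W[...,1]-.06)<.06)&(abs(W[...,0]-.46)<.06),W,5)
roi=(W[...,1]>.15)&(W[...,1]<.5)&(W[...,0]>.3)&(W[...,0]<.6)
print('sty');blobs(roi&(z>.065),W,10)
print('stand');blobs(roi&(z>.046)&(z<.06),W,50)
print('stock');blobs(roi&(z>.034)&(z<.048)&(W[...,0]>.5),W,20)
"
```

```text
t: 28.25
ee_pos: [0.5, -0.3353, 0.1599]
tcp_rot: [-1.578, 0.054, -0.077]
force: [-0.9, 0.2, 0.1]
grip_width: 0.0502
t 28.25 tcp [ 500.  -335.3  159.9] jaw 85.2 tilt [ 0.015 -1.    -0.007] q [ 0.85  0.77 -0.6   1.69  0.56  0.84  1.49] F [-0.9  0.2  0.1] w 50.2
key
px [286. 257.] n 26 c [460.5  62.7] size [10.  11.7] ang 33.9 z 32.4
frame
px [285. 257.] n 69 c [461.1  63.3] size [26.7 27.9] ang 86.3 z 36.4
sty
px [133. 274.] n 135 c [434.1 383.2] size [15.7 16.6] ang 35.2 z 103.8
stand
px [141. 278.] n 407 c [434.1 383.4] size [50.8 52.1] ang 8.1 z 54.8
stock
px [195. 215.] n 568 c [569.1 261.6] size [46.9 64.2] ang 85.5 z 43.4
```

View pics/b6t.png

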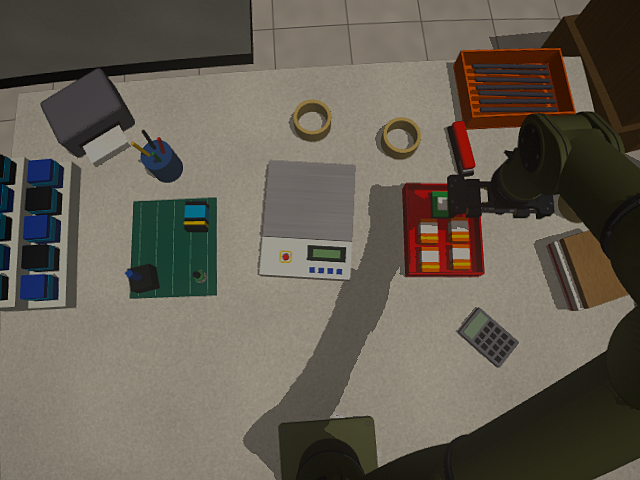

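View pics/b6.png

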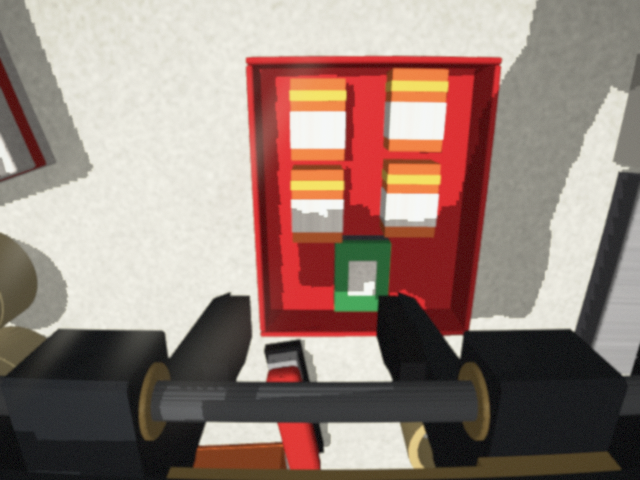

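All four cartons and the pad are in the basket, the pan is empty and the key is clear. I'll move above the stylus.

```bash
python3 -c "
from h import *
go(455,380,165,82)"
```

```text
slide [-100.8  -13.5  708.6] rot [0.005 0.057 0.007] deg 3.3
```

```bash
python3 -m pendant '[{"slide":[-100,-16,708],"rotation":[0.005,0.057,0.007],"claw":50},{"slide":[-100,-16,708],"rotation":[0.005,0.057,0.007],"claw":50},{"slide":[-100,-16,708],"rotation":[0.005,0.057,0.007],"claw":50},{"slide":[-100,-16,708],"rotation":[0.005,0.057,0.007],"claw":50},{"slide":[-100,-16,708],"rotation":[0.005,0.057,0.007],"claw":50},{"slide":[-100,-16,708],"rotation":[0.005,0.057,0.007],"claw":50},{"slide":[-100,-16,708],"rotation":[0.005,0.057,0.007],"claw":50},{"slide":[-100,-16,708],"rotation":[0.005,0.057,0.007],"claw":50},{"slide":[-100,-16,708],"rotation":[0.005,0.057,0.007],"claw":50},{"slide":[-100,-16,708],"rotation":[0.005,0.057,0.007],"claw":50},{"slide":[-100,-16,708],"rotation":[0.005,0.057,0.007],"claw":50},{"slide":[-100,-16,708],"rotation":[0.005,0.057,0.007],"claw":50}]'; python3 -c "
from h import *
where()"
```

```text
t: 29.85
ee_pos: [0.4534, 0.3836, 0.1661]
tcp_rot: [-1.567, 0.108, -0.104]
force: [1.1, -1.2, -0.6]
grip_width: 0.0499
t 29.85 tcp [453.4 383.6 166.1] jaw 82.3 tilt [-0.003 -1.     0.001] q [-0.5   0.74 -0.49  1.7   0.44  0.82  0.25] F [ 1.1 -1.2 -0.6] w 49.9
```

```bash
python3 -c "
from h import *
p,W=snap('wrist','st1'); hs=cv2.cvtColor(p,cv2.COLOR_RGB2HSV); z=W[...,2]
print('sty top');blobs((z>.108)&(z<.122)&(hs[...,0]>95)&(hs[...,0]<135)&(hs[...,1]>90),W,10)
print('stand');blobs((z>.046)&(z<.058)&(abs(W[...,1]-.383)<.04)&(abs(W[...,0]-.434)<.04),W,50)
cv2.imwrite('pics/st1c.png',cv2.resize(p[100:340,180:460,::-1],None,fx=2.5,fy=2.5))"
```

```text
sty top
px [634. 152.] n 980 c [418.9 574.6] size [50.3  9.4] ang 4.2 z 109.7
px [309. 215.] n 651 c [432.2 384.1] size [14.3 14. ] ang 36.8 z 114.6
px [627. 289.] n 66 c [505.9 580.2] size [15.6  7. ] ang 89.4 z 109.7
px [624. 340.] n 1654 c [549.  583.1] size [51.9 22.7] ang 1.5 z 109.7
stand
px [310. 189.] n 3739 c [432.4 383.9] size [50.7 50.3] ang 9.6 z 52.7
```

View pics/st1.png

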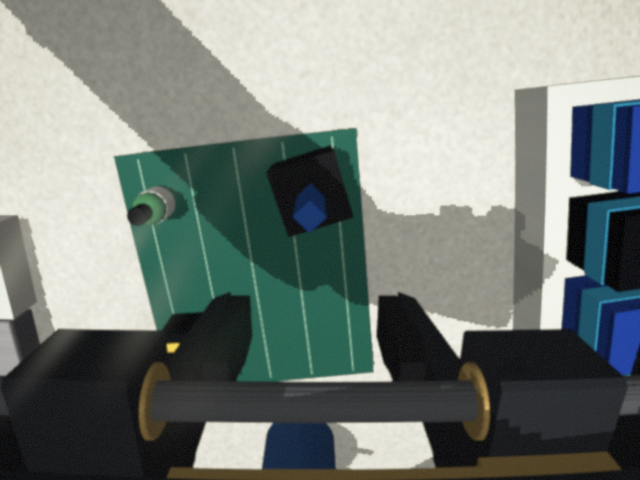

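View pics/st1c.png

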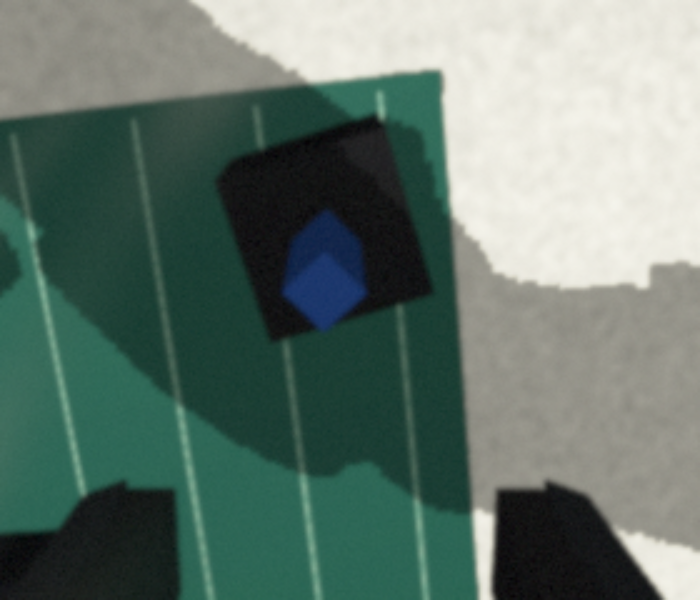

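```bash
python3 -c "
from h import *
go(433,383.7,120,36.8)"
```

```text
slide [-19.   46.4  -5.9] rot [-0.003  0.796 -0.005] deg 45.6
```

```bash
python3 -m pendant '[{"slide":[-19,30,-6],"rotation":[-0.003,0.796,-0.005],"claw":44},{"slide":[-19,30,-6],"rotation":[-0.003,0.796,-0.005],"claw":44},{"slide":[-19,40,-6],"rotation":[-0.003,0.796,-0.005],"claw":44},{"slide":[-19,40,-6],"rotation":[-0.003,0.796,-0.005],"claw":44},{"slide":[-19,46,-6],"rotation":[-0.003,0.796,-0.005],"claw":44},{"slide":[-19,46,-6],"rotation":[-0.003,0.796,-0.005],"claw":44},{"slide":[-19,46,-6],"rotation":[-0.003,0.796,-0.005],"claw":44}]'; python3 -c "
from h import *
where()
p,W=snap('wrist','st2'); hs=cv2.cvtColor(p,cv2.COLOR_RGB2HSV); z=W[...,2]
print('sty top');blobs((z>.108)&(z<.122)&(hs[...,0]>95)&(hs[...,0]<135)&(hs[...,1]>90)&(abs(W[...,1]-.383)<.04),W,10)
go(433,383.7,44,36.8)"
```

```text
t: 30.78
ee_pos: [0.4362, 0.3759, 0.1214]
tcp_rot: [-1.448, 0.726, -0.732]
force: [0.4, 0.1, -0.5]
grip_width: 0.0443
t 30.77 tcp [436.2 375.9 121.4] jaw 36.5 tilt [ 0.005 -1.    -0.001] q [-0.66  0.75 -0.23  1.8   0.27  0.63 -0.41] F [ 0.4  0.1 -0.5] w 44.3
sty top
px [319. 262.] n 918 c [432.3 384.1] size [13.9 14.9] ang 36.6 z 114.6
slide [-8.4 77.6  1.9] rot [ 0.    -0.006  0.005] deg 0.4
```

View pics/st2.png

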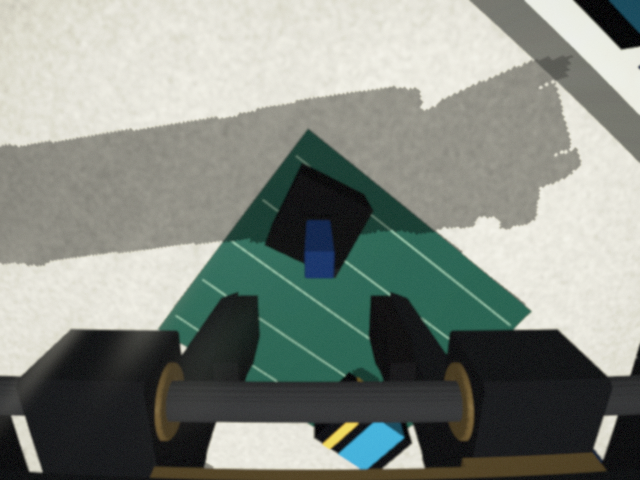

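```bash
python3 -m pendant '[{"slide":[-8.5,0,2],"rotation":[0,-0.006,0.005],"claw":44},{"slide":[-8.5,0,2],"rotation":[0,-0.006,0.005],"claw":44},{"slide":[-8.5,0,2],"rotation":[0,-0.006,0.005],"claw":44}]'; python3 -c "
from h import *
where();go(432.8,383.8,44,36.8)
p,W=snap('wrist','st3');"
```

```text
t: 31.2
ee_pos: [0.4328, 0.3845, 0.1218]
tcp_rot: [-1.446, 0.725, -0.725]
force: [-0.3, -0.5, -0.1]
grip_width: 0.044
t 31.2 tcp [432.8 384.5 121.8] jaw 36.8 tilt [-0. -1.  0.] q [-0.67  0.75 -0.23  1.79  0.27  0.63 -0.42] F [-0.3 -0.5 -0.1] w 44.0
slide [ 0.6 77.8 -0.4] rot [-0.    -0.001 -0.   ] deg 0.0
```

View pics/st3.png

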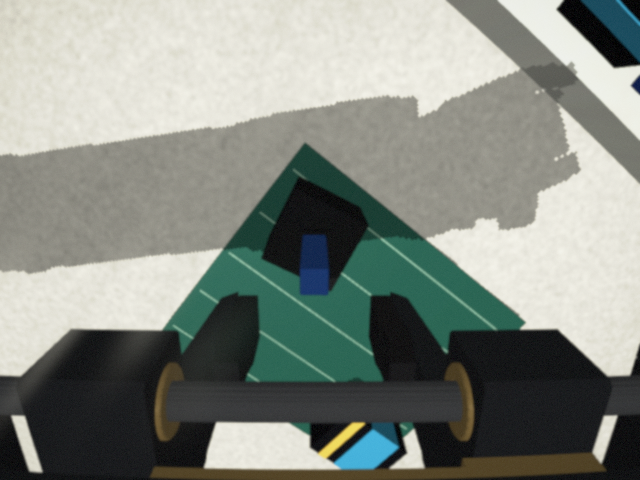

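```bash
python3 -m pendant '[{"slide":[0,40,0],"rotation":[0,0,0],"claw":44},{"slide":[0,77,0],"rotation":[0,0,0],"claw":44},{"slide":[0,77,0],"rotation":[0,0,0],"claw":44},{"slide":[0,77,0],"rotation":[0,0,0],"claw":44},{"slide":[0,77,0],"rotation":[0,0,0],"claw":8},{"slide":[0,77,0],"rotation":[0,0,0],"claw":8},{"slide":[0,77,0],"rotation":[0,0,0],"claw":8},{"slide":[0,77,0],"rotation":[0,0,0],"claw":8},{"slide":[0,77,0],"rotation":[0,0,0],"claw":8},{"slide":[0,77,0],"rotation":[0,0,0],"claw":8}]' 30; python3 -c "
from h import *
where()
p,W=snap('wrist','st4')"
```

```text
t: 32.5
ee_pos: [0.4331, 0.3846, 0.0452]
tcp_rot: [-1.446, 0.725, -0.725]
force: [0.0, -0.9, 6.3]
grip_width: 0.0138
t 32.5 tcp [433.1 384.6  45.2] jaw 36.7 tilt [-0.    -1.     0.001] q [-0.7   0.87 -0.18  1.83  0.31  0.47 -0.46] F [ 0.  -0.9  6.3] w 13.8
```

View pics/st4.png

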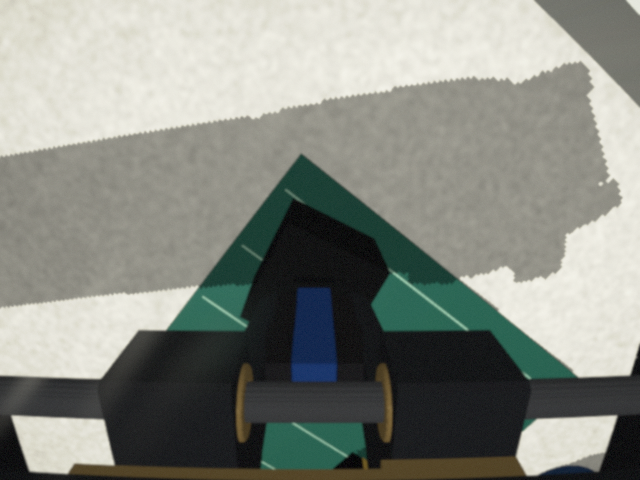

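The stylus is gripped at 13.8 mm, with the TCP at (433.1, 384.6, 45.2). I'll lift it straight up.

```bash
python3 -m pendant '[{"slide":[0,-15,0],"rotation":[0,0,0],"claw":8},{"slide":[0,-45,0],"rotation":[0,0,0],"claw":8},{"slide":[0,-90,0],"rotation":[0,0,0],"claw":8},{"slide":[0,-90,0],"rotation":[0,0,0],"claw":8},{"slide":[0,-90,0],"rotation":[0,0,0],"claw":8}]' 30; python3 -c "
from h import *
where()
go(460.8,63.5,130,36.8);go(460.8,63.5,130,77)
p,W=snap('scene','st5')
cv2.imwrite('pics/st5c.png',cv2.resize(p[180:380,380:580,::-1],None,fx=3,fy=3))"
```

```text
t: 33.17
ee_pos: [0.4326, 0.384, 0.1347]
tcp_rot: [-1.447, 0.726, -0.725]
force: [-1.0, -1.6, -0.0]
grip_width: 0.0137
t 33.17 tcp [432.6 384.  134.7] jaw 36.7 tilt [-0.    -1.    -0.001] q [-0.66  0.73 -0.24  1.78  0.26  0.66 -0.41] F [-1.  -1.6 -0. ] w 13.7
slide [ 273.7    4.8 -169. ] rot [ 0.001 -0.001 -0.   ] deg 0.1
slide [ 273.7    4.8 -169. ] rot [ 0.001 -0.703 -0.   ] deg 40.3
```

View pics/st5c.png

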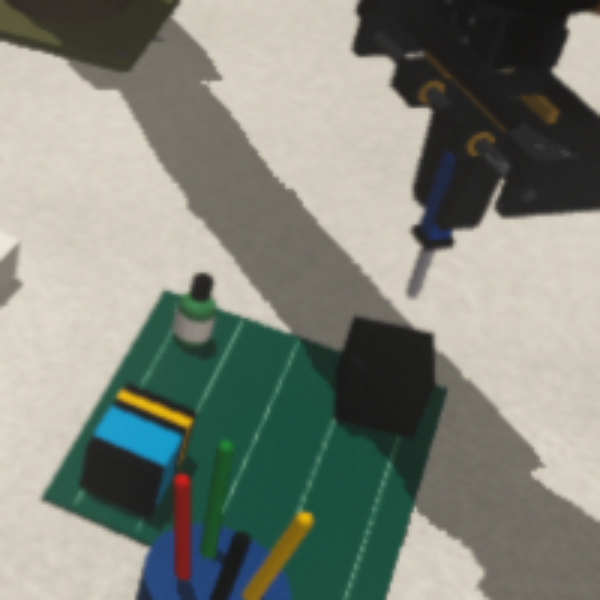

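The stylus is out and upright in the grip. I'll go to a point above the key.

```bash
python3 -m pendant '[{"slide":[274,5,-169],"rotation":[0,0,0],"claw":8},{"slide":[274,5,-169],"rotation":[0,0,0],"claw":8},{"slide":[274,5,-169],"rotation":[0,0,0],"claw":8},{"slide":[274,5,-169],"rotation":[0,0,0],"claw":8},{"slide":[274,5,-169],"rotation":[0,0,0],"claw":8},{"slide":[274,5,-169],"rotation":[0,0,0],"claw":8},{"slide":[274,5,-169],"rotation":[0,0,0],"claw":8},{"slide":[274,5,-169],"rotation":[0,0,0],"claw":8},{"slide":[274,5,-169],"rotation":[0,0,0],"claw":8}]' 30; python3 -c "
from h import *
where()
go(460.8,63.5,85,36.8)
p,W=snap('wrist','k1')"
```

```text
t: 34.35
ee_pos: [0.4611, 0.0657, 0.1296]
tcp_rot: [-1.446, 0.723, -0.722]
force: [-0.7, 0.1, 0.0]
grip_width: 0.0137
t 34.35 tcp [461.1  65.7 129.6] jaw 36.9 tilt [-0.001 -1.     0.   ] q [-0.06  0.64 -0.28  2.11  0.39  0.44  0.  ] F [-0.7  0.1  0. ] w 13.7
slide [ 1.6 44.6 -1.6] rot [-0.     0.002 -0.001] deg 0.1
```

View pics/k1.png

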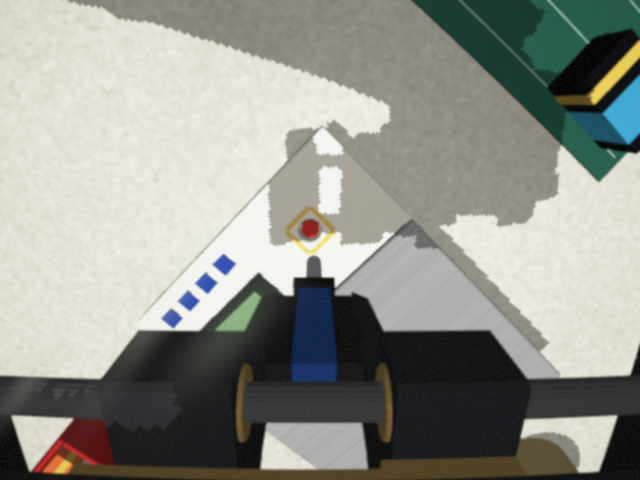

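```bash
python3 -c "
from h import *
p,W=snap('wrist','k2'); hs=cv2.cvtColor(p,cv2.COLOR_RGB2HSV); z=W[...,2]
r=(abs(W[...,1]-.063)<.03)&(abs(W[...,0]-.46)<.03)&(z<.05)
print('key');blobs(r&(hs[...,1]>140)&((hs[...,0]<8)|(hs[...,0]>172)),W,5)
print('frame');blobs(r&(hs[...,1]>90)&(hs[...,0]>15)&(hs[...,0]<35),W,5)
for v in range(256,278,3): print(v,[(W[v,u]*1000).round(1).tolist() for u in (309,314,319)])
"
```

```text
key
px [310. 228.] n 223 c [458.5  63.3] size [10.4 12.1] ang 37.0 z 29.9
frame
px [310. 228.] n 463 c [458.7  63.5] size [26.5 26.7] ang 82.8 z 34.3
256 [[456.8, 66.1, 95.0], [458.5, 68.4, 97.2], [nan, nan, nan]]
259 [[456.9, 66.1, 99.4], [458.4, 68.4, 101.9], [461.6, 68.7, 97.3]]
262 [[456.7, 66.4, 104.7], [458.3, 68.6, 106.9], [461.6, 68.6, 101.7]]
265 [[456.9, 66.2, 108.4], [458.6, 68.1, 109.6], [461.4, 68.7, 106.6]]
268 [[456.7, 66.6, 113.7], [458.4, 68.5, 114.8], [461.5, 68.5, 110.2]]
271 [[456.7, 66.7, 117.6], [458.2, 68.7, 119.5], [461.2, 68.9, 115.4]]
274 [[456.8, 66.6, 121.2], [458.3, 68.6, 122.8], [460.7, 69.3, 120.7]]
277 [[453.8, 70.9, 137.2], [455.7, 72.1, 136.7], [457.2, 73.6, 137.5]]
```

```bash
python3 -m pendant '[{"slide":[1,30,-2.5],"rotation":[0,0,0],"claw":8},{"slide":[1,50,-2.5],"rotation":[0,0,0],"claw":8},{"slide":[1,50,-2.5],"rotation":[0,0,0],"claw":8},{"slide":[1,50,-2.5],"rotation":[0,0,0],"claw":8}]' 30; python3 -c "
from h import *
where()
go(459.5,63.4,71,36.8)
p,W=snap('wrist','k3'); hs=cv2.cvtColor(p,cv2.COLOR_RGB2HSV); z=W[...,2]
r=(abs(W[...,1]-.063)<.03)&(abs(W[...,0]-.46)<.03)&(z<.05)
print('key');blobs(r&(hs[...,1]>140)&((hs[...,0]<8)|(hs[...,0]>172)),W,5)
print('frame');blobs(r&(hs[...,1]>90)&(hs[...,0]>15)&(hs[...,0]<35),W,5)
cv2.imwrite('pics/k3c.png',cv2.resize(p[180:340,220:420,::-1],None,fx=3.5,fy=3.5))"
```

```text
t: 34.95
ee_pos: [0.4602, 0.062, 0.0802]
tcp_rot: [-1.446, 0.725, -0.725]
force: [0.8, -0.6, 0.3]
grip_width: 0.0136
t 34.95 tcp [460.2  62.   80.2] jaw 36.8 tilt [-0.    -1.     0.001] q [-0.11  0.73 -0.19  2.15  0.45  0.3  -0.05] F [ 0.8 -0.6  0.3] w 13.6
slide [-1.5  9.2  0.3] rot [-0.001 -0.001 -0.   ] deg 0.1
key
px [314. 247.] n 290 c [458.5  64.1] size [11.1 10.5] ang 33.1 z 29.8
frame
px [315. 247.] n 624 c [459.1  63.3] size [27.  27.2] ang 81.9 z 34.2
```

View pics/k3c.png

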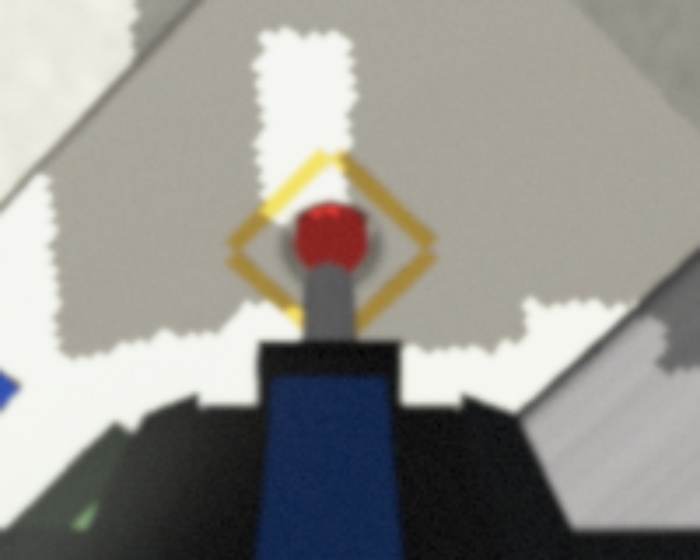

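The tip is aligned with the key (key at (314,247), tip just below it). I'll press in small steps and hold.

```bash
python3 -m pendant '[{"slide":[-1.5,6,0.3],"rotation":[0,0,0],"claw":8},{"slide":[-1.5,10,0.3],"rotation":[0,0,0],"claw":8},{"slide":[-1.5,12,0.3],"rotation":[0,0,0],"claw":8},{"slide":[-1.5,14,0.3],"rotation":[0,0,0],"claw":8},{"slide":[-1.5,14,0.3],"rotation":[0,0,0],"claw":8}]' 40; python3 -c "
from h import *
where()"
```

```text
t: 35.62
ee_pos: [0.4591, 0.0628, 0.0656]
tcp_rot: [-1.446, 0.726, -0.725]
force: [-0.1, 0.3, 2.1]
grip_width: 0.0136
t 35.62 tcp [459.1  62.8  65.6] jaw 36.7 tilt [-0. -1. -0.] q [-0.13  0.76 -0.17  2.16  0.46  0.26 -0.06] F [-0.1  0.3  2.1] w 13.6
```

At z 65.6 the force is 2.1 N. That fits the key's spring at about 1.6 mm of travel, so the tip is on the key. I'll press fully and hold.

```bash
python3 -m pendant '[{"slide":[0,2,0],"rotation":[0,0,0],"claw":8},{"slide":[0,4,0],"rotation":[0,0,0],"claw":8},{"slide":[0,5,0],"rotation":[0,0,0],"claw":8},{"slide":[0,5,0],"rotation":[0,0,0],"claw":8},{"slide":[0,5,0],"rotation":[0,0,0],"claw":8},{"slide":[0,5,0],"rotation":[0,0,0],"claw":8},{"slide":[0,5,0],"rotation":[0,0,0],"claw":8}]' 40; python3 -c "
from h import *
where()"
```

```text
t: 36.5
ee_pos: [0.4594, 0.0628, 0.0621]
tcp_rot: [-1.446, 0.724, -0.726]
force: [-2.7, -0.6, 20.6]
grip_width: 0.0134
t 36.5 tcp [459.4  62.8  62.1] jaw 36.7 tilt [ 0.001 -1.     0.001] q [-0.14  0.76 -0.16  2.16  0.47  0.24 -0.06] F [-2.7 -0.6 20.6] w 13.4
```

The force is 20.6 N, well past the 4 N needed to bottom the key, and it was held for over half a second. I'll lift and head back to the stand.

```bash
python3 -m pendant '[{"slide":[0,-3,0],"rotation":[0,0,0],"claw":8},{"slide":[0,-20,0],"rotation":[0,0,0],"claw":8},{"slide":[0,-70,0],"rotation":[0,0,0],"claw":8},{"slide":[0,-70,0],"rotation":[0,0,0],"claw":8},{"slide":[0,-70,0],"rotation":[0,0,0],"claw":8}]' 30; python3 -c "
from h import *
where();go(433.1,384.6,134,36.7)
p,W=snap('wrist','k4')
print([(v,(W[v,314]*1000).round(1).tolist()) for v in range(250,300,4)])"
```

```text
t: 37.12
ee_pos: [0.459, 0.0625, 0.1303]
tcp_rot: [-1.446, 0.726, -0.725]
force: [-0.0, -0.0, -0.6]
grip_width: 0.0139
t 37.12 tcp [459.   62.5 130.3] jaw 36.7 tilt [-0. -1. -0.] q [-0.05  0.63 -0.29  2.12  0.4   0.44 -0.01] F [-0.  -0.  -0.6] w 13.9
slide [-273.7   -3.7  171.7] rot [ 0.  0. -0.] deg 0.0
[(250, [467.7, 50.3, 33.7]), (254, [469.5, 47.9, 33.6]), (258, [456.5, 65.2, 100.0]), (262, [456.4, 65.4, 106.5]), (266, [456.5, 65.3, 111.7]), (270, [456.6, 65.1, 116.6]), (274, [456.4, 65.3, 122.3]), (278, [453.4, 69.5, 139.2]), (282, [453.3, 69.6, 143.8]), (286, [454.5, 68.0, 143.4]), (290, [454.4, 68.1, 147.9]), (294, [454.6, 67.9, 151.1]), (298, [454.5, 68.0, 155.1])]
```

View pics/k4.png

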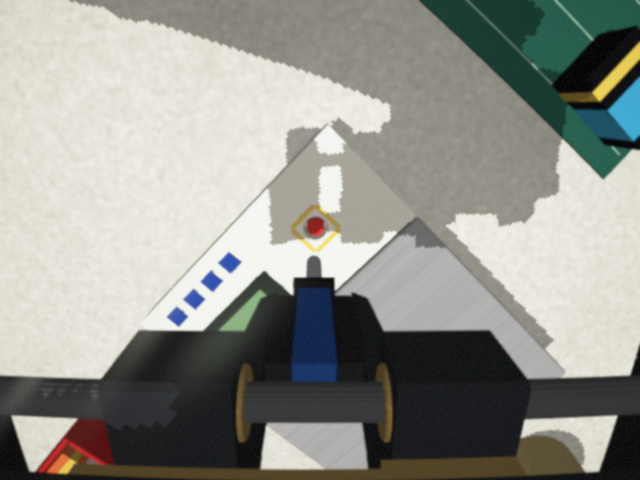

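The stylus hasn't moved in the grip. I'll travel back above the stand.

```bash
python3 -m pendant '[{"slide":[-274,-4,172],"rotation":[0,0,0],"claw":8},{"slide":[-274,-4,172],"rotation":[0,0,0],"claw":8},{"slide":[-274,-4,172],"rotation":[0,0,0],"claw":8},{"slide":[-274,-4,172],"rotation":[0,0,0],"claw":8},{"slide":[-274,-4,172],"rotation":[0,0,0],"claw":8},{"slide":[-274,-4,172],"rotation":[0,0,0],"claw":8},{"slide":[-274,-4,172],"rotation":[0,0,0],"claw":8},{"slide":[-274,-4,172],"rotation":[0,0,0],"claw":8},{"slide":[-274,-4,172],"rotation":[0,0,0],"claw":8},{"slide":[-274,-4,172],"rotation":[0,0,0],"claw":8}]' 30; python3 -c "
from h import *
where();go(433.1,384.6,134,36.7)
"
```

```text
t: 38.42
ee_pos: [0.4337, 0.3841, 0.1348]
tcp_rot: [-1.446, 0.727, -0.727]
force: [0.5, 0.0, 0.5]
grip_width: 0.0136
t 38.42 tcp [433.7 384.1 134.8] jaw 36.6 tilt [ 0. -1. -0.] q [-0.66  0.73 -0.25  1.78  0.27  0.66 -0.42] F [0.5 0.  0.5] w 13.6
slide [-0.8  0.8 -0.2] rot [ 0.    -0.001  0.   ] deg 0.1
```

```bash
python3 -m pendant '[{"slide":[-0.8,20,-0.2],"rotation":[0,0,0],"claw":8},{"slide":[-0.8,38,-0.2],"rotation":[0,0,0],"claw":8},{"slide":[-0.8,44,-0.2],"rotation":[0,0,0],"claw":8},{"slide":[-0.8,50,-0.2],"rotation":[0,0,0],"claw":8},{"slide":[-0.8,50,-0.2],"rotation":[0,0,0],"claw":8}]' 30; python3 -c "
from h import *
where();go(433.1,384.6,45.2,36.7)
p,W=snap('wrist','i1')
cv2.imwrite('pics/i1c.png',cv2.resize(p[180:340,220:420,::-1],None,fx=3.5,fy=3.5))"
```

```text
t: 39.05
ee_pos: [0.4326, 0.3858, 0.0848]
tcp_rot: [-1.446, 0.726, -0.725]
force: [1.4, 0.2, -0.5]
grip_width: 0.0139
t 39.05 tcp [432.6 385.8  84.8] jaw 36.7 tilt [-0. -1. -0.] q [-0.68  0.81 -0.22  1.81  0.3   0.56 -0.45] F [ 1.4  0.2 -0.5] w 13.9
slide [ 1.3 39.6 -0.3] rot [ 0.  0. -0.] deg 0.0
```

View pics/i1c.png

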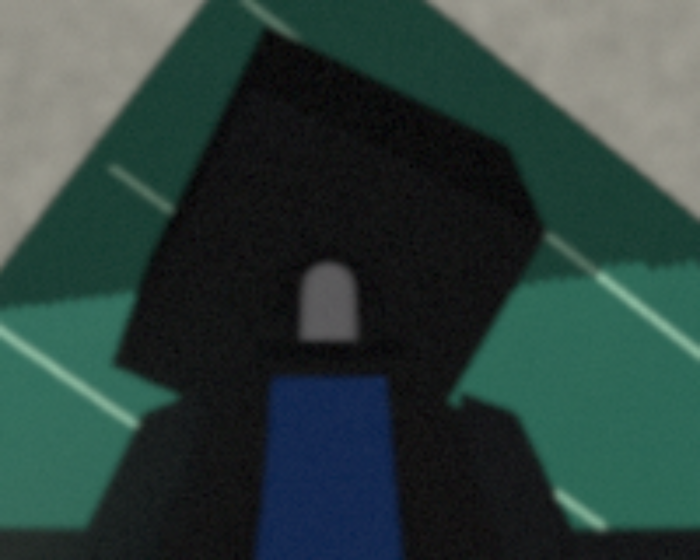

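```bash
python3 -m pendant '[{"slide":[1,10,-0.3],"rotation":[0,0,0],"claw":8},{"slide":[1,20,-0.3],"rotation":[0,0,0],"claw":8},{"slide":[1,30,-0.3],"rotation":[0,0,0],"claw":8},{"slide":[1,36,-0.3],"rotation":[0,0,0],"claw":8},{"slide":[1,38,-0.3],"rotation":[0,0,0],"claw":8},{"slide":[1,38,-0.3],"rotation":[0,0,0],"claw":8}]' 30; python3 -c "
from h import *
where();go(433.1,384.6,45.2,36.7)"
```

```text
t: 39.85
ee_pos: [0.4329, 0.3849, 0.0467]
tcp_rot: [-1.446, 0.726, -0.725]
force: [-0.1, -0.3, 0.5]
grip_width: 0.0136
t 39.85 tcp [432.9 384.9  46.7] jaw 36.7 tilt [-0. -1. -0.] q [-0.7   0.87 -0.19  1.82  0.32  0.48 -0.47] F [-0.1 -0.3  0.5] w 13.6
slide [ 0.4  1.5 -0. ] rot [ 0.     0.001 -0.   ] deg 0.0
```

```bash
python3 -m pendant '[{"slide":[0,2,0],"rotation":[0,0,0],"claw":8},{"slide":[0,2,0],"rotation":[0,0,0],"claw":8},{"slide":[0,2,0],"rotation":[0,0,0],"claw":40},{"slide":[0,2,0],"rotation":[0,0,0],"claw":40},{"slide":[0,2,0],"rotation":[0,0,0],"claw":40},{"slide":[0,2,0],"rotation":[0,0,0],"claw":40},{"slide":[0,2,0],"rotation":[0,0,0],"claw":40},{"slide":[0,-40,0],"rotation":[0,0,0],"claw":44},{"slide":[0,-100,0],"rotation":[0,0,0],"claw":44},{"slide":[0,-100,0],"rotation":[0,0,0],"claw":44},{"slide":[0,-100,0],"rotation":[0,0,0],"claw":44}]' 30; python3 -c "
from h import *
where()
p,W=snap('wrist','i2'); hs=cv2.cvtColor(p,cv2.COLOR_RGB2HSV); z=W[...,2]
print('sty top');blobs((z>.108)&(z<.122)&(hs[...,0]>95)&(hs[...,0]<135)&(hs[...,1]>90)&(abs(W[...,1]-.383)<.04),W,10)
p,W=snap('scene','i2s')
cv2.imwrite('pics/i2c.png',cv2.resize(p[180:380,380:580,::-1],None,fx=3,fy=3))
go(569,261.6,110,176);go(569,261.6,110,86)"
```

```text
t: 41.22
ee_pos: [0.4327, 0.3844, 0.1465]
tcp_rot: [-1.447, 0.726, -0.725]
force: [-0.7, -0.4, 0.6]
grip_width: 0.0439
t 41.23 tcp [432.7 384.4 146.5] jaw 36.7 tilt [ 0. -1. -0.] q [-0.66  0.72 -0.26  1.77  0.27  0.69 -0.42] F [-0.7 -0.4  0.6] w 43.9
sty top
px [315. 260.] n 720 c [432.3 384.8] size [13.7 14.6] ang 37.2 z 114.6
slide [179.8  35.3  36.6] rot [0.003 0.711 0.001] deg 40.7
slide [179.8  35.3  36.6] rot [ 0.003 -0.86  -0.001] deg 49.3
```

View pics/i2c.png

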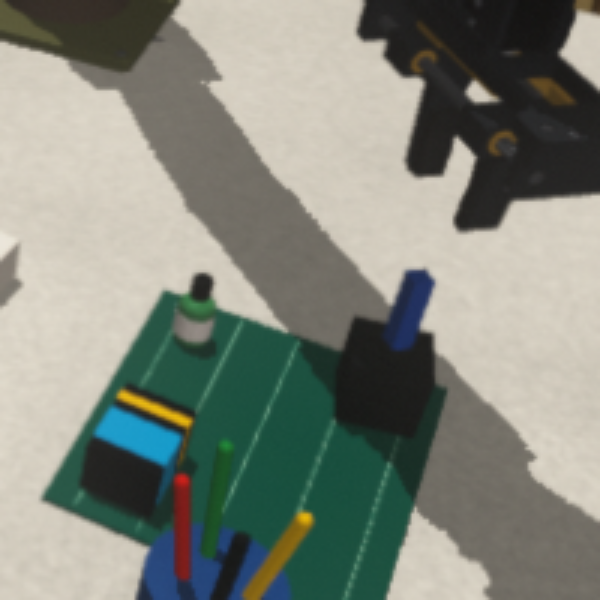

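View pics/i2.png

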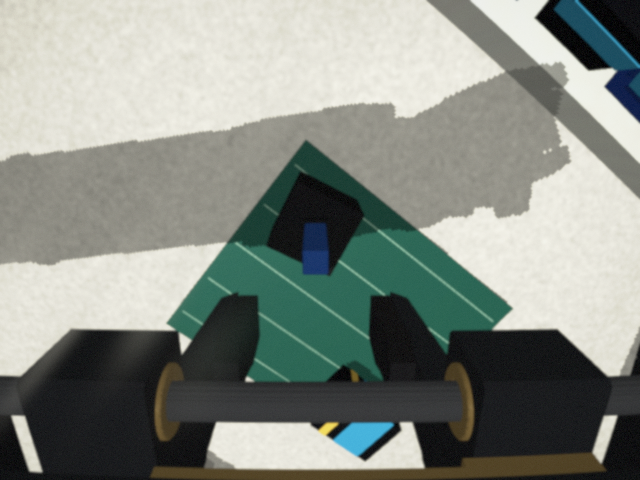

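The stylus is home: its top is at z 114.6 and yaw 37°, both as before. Next is the stock carton.

```bash
python3 -m pendant '[{"slide":[180,10,37],"rotation":[0.003,-0.86,-0.001],"claw":70},{"slide":[180,20,37],"rotation":[0.003,-0.86,-0.001],"claw":70},{"slide":[180,35,37],"rotation":[0.003,-0.86,-0.001],"claw":70},{"slide":[180,35,37],"rotation":[0.003,-0.86,-0.001],"claw":70},{"slide":[180,35,37],"rotation":[0.003,-0.86,-0.001],"claw":70},{"slide":[180,35,37],"rotation":[0.003,-0.86,-0.001],"claw":70},{"slide":[180,35,37],"rotation":[0.003,-0.86,-0.001],"claw":70},{"slide":[180,35,37],"rotation":[0.003,-0.86,-0.001],"claw":70}]' 30; python3 -c "
from h import *
where()
p,W=snap('wrist','n1'); z=W[...,2]
blobs((z>.036)&(z<.046)&(abs(W[...,1]-.262)<.05)&(abs(W[...,0]-.569)<.06),W,50)
go(569,261.6,-13,86)"
```

```text
t: 42.32
ee_pos: [0.5699, 0.2629, 0.1115]
tcp_rot: [-1.568, 0.054, -0.056]
force: [-0.1, -0.0, 0.2]
grip_width: 0.0703
t 42.33 tcp [569.9 262.9 111.5] jaw 86.0 tilt [ 0.002 -1.     0.002] q [-0.23  0.85 -0.51  1.64  0.55  0.8   0.52] F [-0.1 -0.   0.2] w 70.3
px [311. 235.] n 7379 c [567.8 261.9] size [46.7 64.7] ang 86.6 z 41.0
slide [ -1.1 124.6  -1.6] rot [-0.002 -0.     0.002] deg 0.2
```

View pics/n1.png

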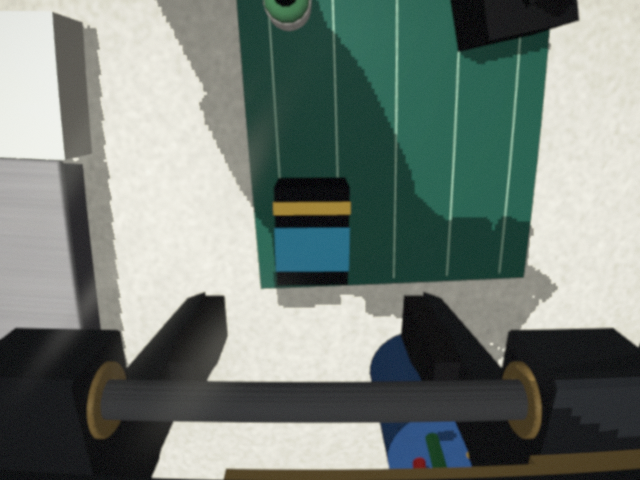

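```bash
python3 -m pendant '[{"slide":[-1,55,-1],"rotation":[0,0,0],"claw":70},{"slide":[-1,105,-1],"rotation":[0,0,0],"claw":70},{"slide":[-1,121,-1],"rotation":[0,0,0],"claw":70},{"slide":[-1,121,-1],"rotation":[0,0,0],"claw":70},{"slide":[-1,121,-1],"rotation":[0,0,0],"claw":35},{"slide":[-1,121,-1],"rotation":[0,0,0],"claw":35},{"slide":[-1,121,-1],"rotation":[0,0,0],"claw":35},{"slide":[-1,121,-1],"rotation":[0,0,0],"claw":35},{"slide":[-1,121,-1],"rotation":[0,0,0],"claw":35}]' 30; python3 -c "
from h import *
where()"
```

```text
t: 43.5
ee_pos: [0.5703, 0.2623, -0.0079]
tcp_rot: [-1.567, 0.052, -0.058]
force: [-0.5, -1.3, 5.9]
grip_width: 0.0461
t 43.5 tcp [570.3 262.3  -7.9] jaw 86.0 tilt [ 0.004 -1.     0.003] q [-0.28  1.02 -0.41  1.68  0.66  0.58  0.42] F [-0.5 -1.3  5.9] w 46.1
```

```bash
python3 -m pendant '[{"slide":[0,-50,0],"rotation":[0,0,0],"claw":35},{"slide":[0,-95,0],"rotation":[0,0,0],"claw":35},{"slide":[0,-95,0],"rotation":[0,0,0],"claw":35},{"slide":[0,-95,0],"rotation":[0,0,0],"claw":35}]' 30; python3 -c "
from h import *
where();go(586,3,85,82.5)"
```

```text
t: 44.0
ee_pos: [0.5687, 0.261, 0.0851]
tcp_rot: [-1.569, 0.054, -0.056]
force: [-0.0, -0.7, -1.0]
grip_width: 0.0456
t 44.0 tcp [568.7 261.   85.1] jaw 86.0 tilt [ 0.001 -1.     0.001] q [-0.24  0.89 -0.5   1.66  0.57  0.75  0.49] F [-0.  -0.7 -1. ] w 45.6
slide [ 3.530e+01 -2.000e-01 -2.562e+02] rot [-0.001  0.061  0.001] deg 3.5
```

```bash
python3 -m pendant '[{"slide":[35,0,-256],"rotation":[-0.001,0.061,0.001],"claw":35},{"slide":[35,0,-256],"rotation":[-0.001,0.061,0.001],"claw":35},{"slide":[35,0,-256],"rotation":[-0.001,0.061,0.001],"claw":35},{"slide":[35,0,-256],"rotation":[-0.001,0.061,0.001],"claw":35},{"slide":[35,0,-256],"rotation":[-0.001,0.061,0.001],"claw":35},{"slide":[35,0,-256],"rotation":[-0.001,0.061,0.001],"claw":35},{"slide":[35,30,-256],"rotation":[-0.001,0.061,0.001],"claw":35},{"slide":[35,46,-256],"rotation":[-0.001,0.061,0.001],"claw":35},{"slide":[35,50,-256],"rotation":[-0.001,0.061,0.001],"claw":35},{"slide":[35,50,-256],"rotation":[-0.001,0.061,0.001],"claw":35}]' 30; python3 -c "
from h import *
where()
p,W=snap('scene','n2s')"
```

```text
t: 45.25
ee_pos: [0.5864, 0.0051, 0.0351]
tcp_rot: [-1.567, 0.101, -0.102]
force: [0.6, 0.6, -1.9]
grip_width: 0.0456
t 45.25 tcp [586.4   5.1  35.1] jaw 82.6 tilt [ 0.001 -1.     0.002] q [ 0.17  0.92 -0.45  1.8   0.68  0.58  0.73] F [ 0.6  0.6 -1.9] w 45.6
```

View pics/n2s.png

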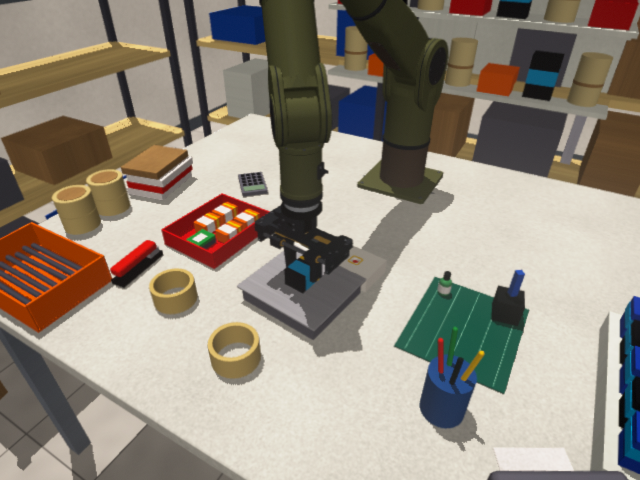

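The stock is just above the middle of the pan. I'll lower the last few millimetres, release it and rise.

```bash
python3 -m pendant '[{"slide":[0,4,0],"rotation":[0,0,0],"claw":35},{"slide":[0,6,0],"rotation":[0,0,0],"claw":35},{"slide":[0,6,0],"rotation":[0,0,0],"claw":64},{"slide":[0,6,0],"rotation":[0,0,0],"claw":64},{"slide":[0,6,0],"rotation":[0,0,0],"claw":64},{"slide":[0,6,0],"rotation":[0,0,0],"claw":64},{"slide":[0,-50,0],"rotation":[0,0,0],"claw":64},{"slide":[0,-110,0],"rotation":[0,0,0],"claw":64},{"slide":[0,-150,0],"rotation":[0,0,0],"claw":64}]' 30; python3 -m pendant '[{"slide":[-200,0,0],"rotation":[0,0,0],"claw":64},{"slide":[-200,0,0],"rotation":[0,0,0],"claw":64},{"slide":[-200,0,0],"rotation":[0,0,0],"claw":64},{"slide":[-200,0,0],"rotation":[0,0,0],"claw":64},{"slide":[-200,0,0],"rotation":[0,0,0],"claw":64}]'; python3 -c "
from h import *
where()
p,W=snap('wrist','f1'); p,W=snap('scene','f1s')"
```

```text
t: 46.42
ee_pos: [0.5869, 0.0043, 0.1879]
tcp_rot: [-1.566, 0.1, -0.105]
force: [0.3, -0.5, -0.5]
grip_width: 0.0638
t: 47.05
ee_pos: [0.3885, 0.0302, 0.1854]
tcp_rot: [-1.567, 0.1, -0.104]
force: [0.8, -1.0, -0.1]
grip_width: 0.064
t 47.05 tcp [388.5  30.2 185.4] jaw 82.5 tilt [ 0.002 -1.     0.002] q [ 0.21  0.49 -0.6   2.25  0.55  0.54  0.63] F [ 0.8 -1.  -0.1] w 64.0
```

View pics/f1s.png

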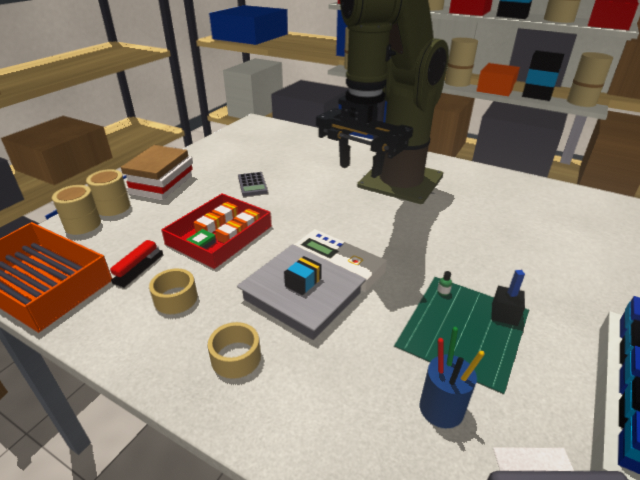

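```bash
python3 -c "
from h import *
p,W=snap('scene','f2s'); z=W[...,2]
print('stock');blobs((z>.07)&(z<.09)&(abs(W[...,0]-.586)<.09)&(abs(W[...,1])<.1),W,20)
p,W=snap('top','f2t'); hs=cv2.cvtColor(p,cv2.COLOR_RGB2HSV); z=W[...,2]
print('stock top cam');blobs((z>.07)&(z<.09)&(abs(W[...,0]-.586)<.09)&(abs(W[...,1])<.1),W,20)
print('cartons');blobs((z>.028)&(z<.039)&(abs(W[...,0]-.497)<.09)&(abs(W[...,1]+.295)<.07),W,20)
print('sty');blobs((z>.065)&(abs(W[...,0]-.434)<.04)&(abs(W[...,1]-.383)<.04),W,10)
print('key')
blobs((hs[...,1]>140)&((hs[...,0]<8)|(hs[...,0]>172))&(abs(W[...,1]-.06)<.06)&(abs(W[...,0]-.46)<.06),W,5)
where()"
```

```text
stock
px [303. 270.] n 592 c [584.6   5. ] size [48.6 66.3] ang 83.4 z 78.2
stock top cam
px [309. 188.] n 315 c [596.    3.6] size [46.9 45. ] ang 82.1 z 80.5
cartons
px [451. 218.] n 782 c [ 525.9 -316.6] size [137.   63.2] ang 25.3 z 32.8
px [429. 224.] n 178 c [ 508.7 -263.7] size [41.1 32.2] ang 77.5 z 35.5
px [462. 250.] n 178 c [ 442.1 -329.2] size [39.8 36.8] ang 84.9 z 35.5
sty
px [133. 274.] n 138 c [434.2 383.6] size [16.6 15.8] ang 37.1 z 104.4
key
t 47.25 tcp [390.   30.3 184.9] jaw 82.4 tilt [ 0.002 -1.     0.003] q [ 0.21  0.5  -0.6   2.25  0.55  0.54  0.63] F [-0.6 -0.6  0.5] w 63.9
```

View pics/f2t.png

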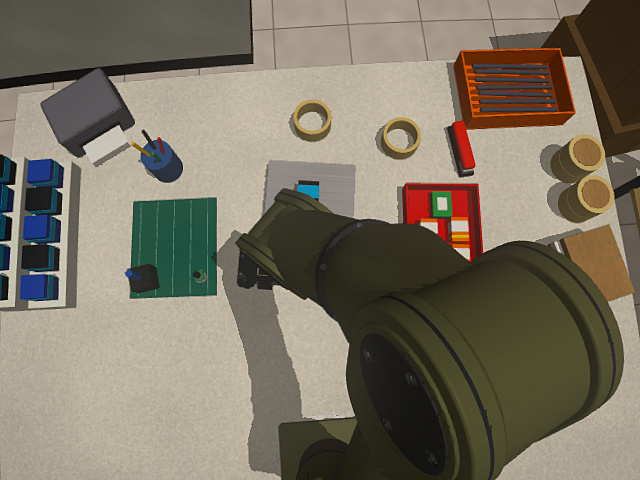

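```bash
python3 -c "
from station import *
print(close_job())"
```

```text
the job is handed in; nothing more can be done
None
```

I finished every step of the task and handed the job in at about 47 s of the 210 s allowed. `close_job` gives no verdict, so success rests on the checks below.

**What I did:**
- I put the stamp pad and all four orange cartons in the red basket.
- I pressed the zero key with the stylus, reading 20.6 N at the end of the press (4 N bottoms the key). It was down for a bit over half a second.
- I put the stylus back in its stand and set the one new carton on the pan. Only one was present.

**Last checks:**
- **New carton:** its centre is at about (585, 5) mm on the scene camera, within about 4 mm of the pan centre I worked out.
- **Stylus:** its top was at z 114.6 mm before and after, with the same yaw, so it is upright and fully home.
- **Basket:** the cartons and the pad are inside, from the scene and wrist pictures.
- **Bystanders:** they look unmoved by eye in the top view; I did not measure them.
- **Robot:** the gripper is open, clear of everything and at rest.

**What failed or disagreed:**
- **First grasp of the pad:** it closed above the pad without gripping. The fingertips are really about 22 mm above the reported TCP (14–30 mm, depending on how I measured). I corrected for this and had no missed grasps after that.
- **Key position:** the top and wrist cameras disagreed by about 2 mm, so I used a point in between.
- **Final top view:** the arm hid part of the stock carton, some basket contents and the key. For the carton I relied on the scene camera. I did not measure that the key was up again at the end, but wrist pictures after the press showed it clear.

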